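# Load and set the studio's weight press on a glued lino block

## Task

Lay the freshly glued lino block, lino up, centred and square between the rails on the bed of the small weight press, then bring the raised lever down so that its foot rests on the block. Load every slotted weight onto the hanger, each lying flat with its slot pushed home on the stem, and spread the slots round the stem so that no two face the same way and none can slide off; then hang the loaded hanger by its stirrup from the lever bar between the collar and the upturned tip, so that the weights press the block. Do not disturb the ink jar, the glue stick or the gouge.

Things in the scene. Friction and masses are not known exactly. Their poses are not given: they have to be found in the camera images.
- press: Small fixed weight press: wooden foot board (x -103 to 49 mm, 90 mm wide, 18 mm thick), raised bed 92 (x -43 to 49) by 70 mm (y), cork top at z = 63 mm; behind it two steel cheeks (34 mm over both in y, x -72 to -48 mm, 136 mm high) hold the lever's hinge at x = -60, z = 120 mm, axis along y. Origin: on the table under the bed's centre; x points from hinge to bed
- press_bed (a point): Centre of the bed's cork top, 63 mm above the table; a rail 4 mm thick and 5 mm high runs along each side of the bed, 62 mm between them, and another as end stop across it at x = 45 to 49 mm; axes as the press
- lever (a joint): Lever angle (rad): 0 level, pointing along the press's +x; grows as it is raised. Starts near 1.8, leaning back past upright to its stop at 1.85, held by its weight only, turns freely. Round steel bar 8 mm thick, 217 mm long from the hinge, end turned up to 17 mm over the bar's axis. The foot sits 60 mm from the hinge; resting on the block on the bed it holds the lever level, bar axis at 120 mm
- lever_hook (a point): Point on the lever bar's axis 195 mm from the hinge, midway between a collar (17 mm across, face at 182 mm) and the upturned end (inner side at 213 mm): the stirrup hangs here. The raised bar can be gripped from above 10 mm beyond this point (clear of the collar), 8 mm thick across the press's y. x along the bar to its end; z up when level
- press_foot: Round cork-faced pressing foot on the lever, 40 mm across, its underside 35 mm below the bar's axis; swivels 0.12 rad either way on a pin along y; origin on the pin, 18 mm above its underside, axes as the lever's
- block: Small wood printing block with brown lino glued on its top face, 80 (x) by 55 (y) by 22 mm, 120 g, flat on the table, lino up; origin: centre of its underside, z up
- hanger: Loose steel weight hanger, 180 g, standing: base 64 mm across, 5 mm thick; stem 8 mm thick up to 57 mm; on it a house-shaped stirrup of flat strap (10 mm wide in x, 4 mm thick), 30 mm over its outside in y, upright sides from 57 to 92 mm, opening 22 mm wide from 61 mm to its peak at 98 mm; 104 mm high in all. Origin: centre of the underside; z up; the opening is looked through along x
- hanger_eye (a point): Point under the peak of the stirrup's opening, 93.7 mm above the hanger's origin, where the axis of the 8 mm lever bar lies once it hangs
- weight_1: Dark steel slotted weight, 150 g, lying flat; may be absent. Disc 68 mm across, 10 mm thick, with a flat ear 20 mm wide, 10 mm thick, ending 73 mm from the disc's centre. Across from the ear a 13 mm wide slot with flared mouth runs from the rim to the centre (half-round end of radius 6.5 mm about the centre). Origin: centre of the underside; x along the ear, so the slot opens to -x; z up
- weight_2: Dark steel slotted weight, 150 g, lying flat; may be absent. Disc 68 mm across, 10 mm thick, with a flat ear 20 mm wide, 10 mm thick, ending 73 mm from the disc's centre. Across from the ear a 13 mm wide slot with flared mouth runs from the rim to the centre (half-round end of radius 6.5 mm about the centre). Origin: centre of the underside; x along the ear, so the slot opens to -x; z up
- weight_3: Dark steel slotted weight, 150 g, lying flat; may be absent. Disc 68 mm across, 10 mm thick, with a flat ear 20 mm wide, 10 mm thick, ending 73 mm from the disc's centre. Across from the ear a 13 mm wide slot with flared mouth runs from the rim to the centre (half-round end of radius 6.5 mm about the centre). Origin: centre of the underside; x along the ear, so the slot opens to -x; z up
- weight_4: Dark steel slotted weight, 150 g, lying flat; may be absent. Disc 68 mm across, 10 mm thick, with a flat ear 20 mm wide, 10 mm thick, ending 73 mm from the disc's centre. Across from the ear a 13 mm wide slot with flared mouth runs from the rim to the centre (half-round end of radius 6.5 mm about the centre). Origin: centre of the underside; x along the ear, so the slot opens to -x; z up
- weight_1_ear (a point): point in the ear of weight_1, 60 mm from the disc's centre, at half thickness: where to grip it across the 20 mm ear
- weight_2_ear (a point): point in the ear of weight_2, 60 mm from the disc's centre, at half thickness: where to grip it across the 20 mm ear
- weight_3_ear (a point): point in the ear of weight_3, 60 mm from the disc's centre, at half thickness: where to grip it across the 20 mm ear
- weight_4_ear (a point): point in the ear of weight_4, 60 mm from the disc's centre, at half thickness: where to grip it across the 20 mm ear
- ink_jar_1: bystander: closed ink jar, 52 mm across, 62 mm high, standing; origin under its centre
- glue_stick: bystander: glue stick, 27 mm across, 94 mm high, standing on end; origin under its centre
- gouge_3: bystander: lino gouge with a wooden handle, 23 x 141 x 20 mm, lying; origin under its centre
There are look-alikes about, which are no part of the job. What is shaped like the hanger but green is not meant.

How it is judged:
By the outcome, as a careful person would: the job done as asked, in the order asked, and still so for the second after the job is handed in, with the robot touching nothing.
Of weight_1, weight_2, weight_3, weight_4 only 3 to 4 are there at a start; the rules pass over those that are not, and their reading is None.
At some moment in a run one of block may be knocked a few centimetres aside while the robot is not near it.
It also fails if it takes over 210 s, if anything falls off the work surface, if the arm or the gripper's body presses on something with over 40 N, if the wrist force passes 120 N, or if a joint passes its speed limit or range.

## Robot

A 6-joint arm with a two-finger parallel gripper is mounted at the origin on the work surface; the furniture and walls round the work are solid. World frame = base frame: x ahead of the robot, y to its left, z up, the work surface at z = 0. Lengths are in mm, angles in rad, forces in N, time in s.
With the tool pointing down it reaches from about 325 to 775 mm from the base axis. Payload 5.5 kg.
Tool frame: the origin (TCP) lies midway between the tips of the shut fingers; the grasp point (between the pads) lies 19 mm behind it; z points along the fingers, y is the line along which they close (so a half turn about z gives the same grasp; the last joint's range is limited). The gripper opens to 88 mm and grips with 3 to 60 N. Pads are 20 mm wide; open, the fingers measure 115 mm over their backs; the gripper's body (75 mm by 178 mm) begins 61 mm behind the grasp point.
Start: joints at [1.068, 0.091, 1.231, -0, 1.82, -0.057], TCP at [258.714, 541.372, 222.631] pointing down, gripper open.
Joint ranges: [-2.87, 2.87], [-0.86, 2.18], [0.17, 2.46], [-1.51, 4.65], [0.06, 2.69], [-2.65, 2.65]. Speed limits (rad/s): [2.57, 2.57, 3.01, 3.14, 3.14, 3.14].

## Interface

Orientations are given as a 3x3 rotation matrix whose columns are the frame's x, y, z axes.
In Python, from cell import arm gives the robot as it stands.
- The arm moves only by the tool step_arm, never from a script. Its argument "moves" is one flat list of numbers, 4 for each row, row after row: the shift along the tool's x, y, z in cm, then the turn about the tool's z in degrees. A call has 1 to 20 rows; each row shifts and turns the commanded pose from where the row before left it, along the tool's axes as they then stand; what a row does not reach is not made up. A row lasts 1/12 s, in which the tool goes at most 41.7 mm and 7.16 degrees, less where a joint would pass 70% of its speed; a pose out of reach is approached as far as the arm can. A call is refused whole if a number of a shift passes 4.17 or a number of a turn 7.16, either way. A call with a gripper value outside its range is refused whole. "hand" is the closure, from 0 (fully open) to 1 (shut), set as the call begins (left out, the last holds). The fingers move at their own pace and stop on an object; the grip force is fixed at half the most. Time passes only in rows, so rows that do not move let the fingers close. It gives the time, the measured TCP pose, the force, the opening and the grip force at its end, in the units of the state.
- arm.state(): the state, without advancing time (a new reading comes with each control period).
- arm.capture(name): name is "scene" or "top"; returns a dict with "pixels" (480x640x3 uint8, red, green, blue), "z_map" (480x640 float32, mm along the optical axis (not along the pixel's ray), 0 where there is no reading), "fx", "fy", "cx", "cy" (pixels), "k1" (the pictures are not rectified: a ray, as slopes to the right and down, at radius r is drawn at 1 + k1 r^2 times it, then the intrinsics apply), "R" (3x3) and "t" (3): a world point X has camera coordinates R X + t. Camera axes: x right, y down, z forward; pixel columns grow to the right and rows downward; lengths in mm; the calibration is good to about 2 mm. A picture is of the moment at which its call begins.
- arm.finish_job(): hands the job in; it is judged then, once.
The state is a dict: "time": time; "joint_positions": joint angles; "dq": joint speeds; "effort": joint torques, N m; "tool_pos": TCP position; "eef_rot": TCP orientation; "ft_force": force on the tool from outside, world axes, zero at the start; "ft_torque": the same for the moment, N m; "opening": opening from 0.0 (shut) to 1.0 (fully open); "finger_force": force on a finger pad.
Only numpy, scipy, OpenCV 4.12 (cv2) and the standard library are available. Lean on these libraries where they do the work, as an engineer would, in place of code of your own. Each camera call takes 0.05 s, during which the arm holds its last target. There are 200 camera calls.

## Working session

There is one attempt and no reset: what is moved stays moved. The work goes in short steps, Python scripts to look and compute and a tool call to move; the robot and the scene stay as the last step left them, time stands still between calls to the robot, and variables do not carry over. Pictures are saved under pics/ and viewed, at most 14 in all, crops included, and the job is handed in when it is done.

Besides the shell and the picture viewer there is one more tool, called after ">>>" as a command line: name --argument value ..., lists and objects as JSON in quotes. step_arm: Moves the arm, as the interface text tells. Its arguments: {"type":"object","properties":{"moves":{"type":"array"},"hand":{"type":"number"}},"required":["moves"]}

```bash
mkdir -p pics; ls; python3 - <<'E'
from cell import arm
import cv2,numpy as np
print(arm.state())
for n in("scene","top"):
    c=arm.capture(n); cv2.imwrite(f"pics/{n}0.png",c["pixels"][:,:,::-1]); np.savez(f"{n}0.npz",**c)
    print(n,c["fx"],c["cx"],c["cy"],c["k1"],c["R"],c["t"],-np.array(c["R"]).T@c["t"])
E
```

```text
pics
{'time': 0.0, 'joint_positions': array([ 1.06830813e+00,  9.18308319e-02,  1.23188131e+00,  2.24271831e-05,
        1.81983186e+00, -5.66994275e-02]), 'dq': array([ 1.85130980e-03,  5.07770268e-04, -3.54181262e-04,  1.43175857e-03,
       -2.51279937e-03, -1.24734035e-05]), 'effort': array([-1.41248078e-03, -4.46441960e+01, -4.06454337e+01,  6.97143981e-02,
        2.92193948e-02, -1.29104556e-04]), 'tool_pos': array([258.54632885, 541.09236238, 221.52627442]), 'eef_rot': array([[-9.02273165e-01,  4.31163793e-01, -9.58830441e-04],
       [ 4.31164839e-01,  9.02271574e-01, -1.69966396e-03],
       [ 1.32291890e-04, -1.94697515e-03, -9.99998096e-01]]), 'ft_force': array([-0.15307284,  0.68435337, -0.578452  ]), 'ft_torque': array([-0.01804251, -0.02469111, -0.00602843]), 'finger_force': 0.0, 'opening': 1.0010423796621133}
scene 467.907167194762 320.2390676272008 242.39952429718224 0.014225908832062447 [[ 0.94074394 -0.33908246  0.0048921 ]
 [-0.23709914 -0.66798045 -0.70539784]
 [ 0.24245586  0.66243883 -0.70879472]] [-392.56835061  172.10895976 1062.85306639] [ 152.41822883 -722.22276589  876.6704082 ]
top 500.77764896423935 317.50481117200377 232.30399285667968 -0.07610883835268689 [[ 0.01086579 -0.9998606  -0.01267699]
 [-0.99420344 -0.00944642 -0.10709937]
 [ 0.10696469  0.01376722 -0.9941675 ]] [  27.64291523  444.73223873 1224.40722258] [ 310.8856208    14.98350363 1265.24684035]
```

View pics/scene0.png

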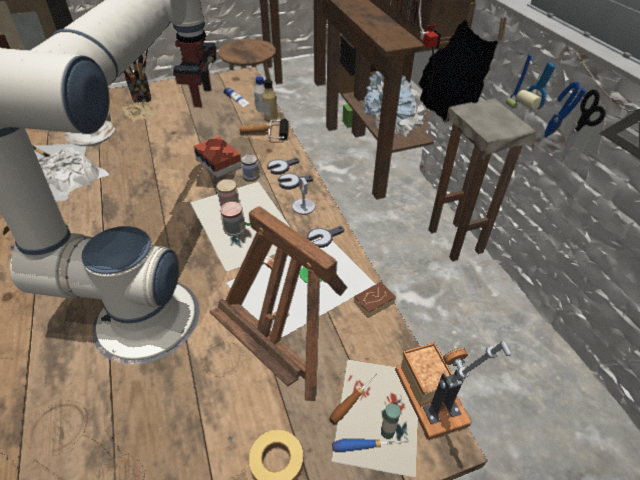

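View pics/top0.png

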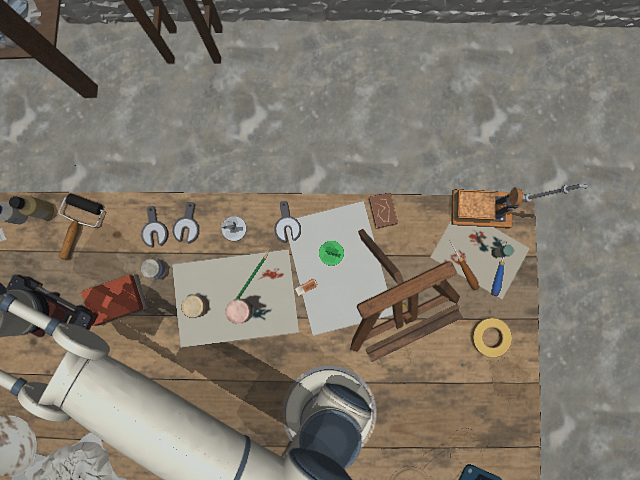

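The scene view shows the press at right front (435,385) with the lever leaning back, an easel in the middle, the block at (375,298), and three weights at (283,165), (293,181) and (322,237). The steel hanger is at (304,205). The top view shows the block at (383,210), the press bed at (480,205) with its hinge to the right (-y), weights at (154,226), (186,222) and (288,222), the hanger at (233,228) and the green decoy at (331,253).

```bash
cat > h.py <<'E'
import numpy as np,cv2
from cell import arm
def load(n): return dict(np.load(n))
def cloud(c):
    v,u=np.mgrid[0:480,0:640].astype(float)
    d=np.stack([(u-c["cx"])/c["fx"],(v-c["cy"])/c["fy"]],-1)
    p=d.copy()
    for _ in range(6): p=d/(1+c["k1"]*(p**2).sum(-1,keepdims=True))
    z=c["z_map"][...,None]
    P=np.concatenate([p*z,z],-1)
    return (P-c["t"])@c["R"], c["z_map"]>0   # R^T (P-t)
def ray_at(c,uv,z):
    d=(np.asarray(uv,float).reshape(-1,2)-[c["cx"],c["cy"]])/[c["fx"],c["fy"]]
    p=d.copy()
    for _ in range(6): p=d/(1+c["k1"]*(p**2).sum(-1,keepdims=True))
    r=np.c_[p,np.ones(len(p))]@c["R"]; o=-c["R"].T@c["t"]
    return o+r*((z-o[2])/r[:,2])[:,None]
def proj(c,X):
    q=np.asarray(X,float).reshape(-1,3)@c["R"].T+c["t"]; p=q[:,:2]/q[:,2:]
    p=p*(1+c["k1"]*(p**2).sum(-1,keepdims=True))
    return p*[c["fx"],c["fy"]]+[c["cx"],c["cy"]]
E
cat > seg.py <<'E'
from h import *
for n,boxes in (("top",dict(w1=(138,200,170,250),w2=(170,197,203,247),w3=(270,195,303,245),hang=(215,210,250,246),block=(365,188,402,232),press=(440,180,600,232))),("scene",dict(w1=(262,155,301,177),w2=(273,171,316,192),w3=(303,223,347,250),hang=(288,180,320,218),block=(350,280,400,320),press=(390,335,515,435)))):
    c=load(n+"0.npz"); P,ok=cloud(c)
    print(n)
    for k,(a,b,e,f) in boxes.items():
        q=P[b:f,a:e]; o=ok[b:f,a:e]; z=q[...,2]
        zs=z[o]
        print(k,"zpct",np.percentile(zs,[2,25,50,75,95,99.5]).round(1))
        m=o&(z>(5 if k!="press" else 50))&(z<400)&(q[...,0]<800)
        if m.sum()>10:
            pts=q[m]; (cx,cy),(w,h),ang=cv2.minAreaRect(pts[:,:2].astype(np.float32))
            print("   n",m.sum(),"mean",pts.mean(0).round(1),"rect",round(cx,1),round(cy,1),round(w,1),round(h,1),round(ang,1))
E
python3 seg.py; python3 - <<'E'
import cv2
a=cv2.imread("pics/top0.png")
x=cv2.resize(a[190:250,135:305],None,fx=4.7,fy=4.7,interpolation=cv2.INTER_CUBIC)
y=cv2.resize(a[180:240,435:605],None,fx=4.7,fy=4.7,interpolation=cv2.INTER_CUBIC)
cv2.imwrite("pics/crop0.png",cv2.vconcat([x,y]))
E
```

```text
top
w1 zpct [-4.1 -0.2  2.5  9.3 13.5 15.9]
   n 603 mean [449.7 451.2  10.4] rect 461.7 451.4 125.7 79.0 1.7
w2 zpct [-4.4 -0.2  2.6  9.4 13.3 16.3]
   n 640 mean [463.1 366.6  10.3] rect 471.3 370.8 126.7 82.8 0.1
w3 zpct [-4.   0.1  2.8  9.5 13.5 16.3]
   n 647 mean [467.  111.2  10.4] rect 476.6 112.3 122.6 80.0 2.7
hang zpct [-4.200e+00 -1.000e-01  2.500e+00  5.500e+00  7.060e+01  1.036e+02]
   n 358 mean [453.  245.2  28. ] rect 454.1 249.5 86.4 83.8 3.4
block zpct [-745.9   -0.9    3.6   22.    25.5   27.6]
   n 750 mean [ 502.  -130.8   21.6] rect 498.5 -131.0 95.1 86.7 0.0
press zpct [-749.3 -739.6 -727.1   21.7  185.8  324.1]
   n 1806 mean [ 510.8 -382.2  116.2] rect 510.1 -399.5 186.3 71.1 87.1
scene
w1 zpct [-2.5  0.6  3.  10.  13.  15.2]
   n 348 mean [450.6 439.7  10.5] rect 450.7 437.0 105.4 99.1 69.4
w2 zpct [ -2.2   1.    4.6  11.2  83.6 101.9]
   n 440 mean [456.1 341.9  26.5] rect 458.2 324.2 190.7 116.8 80.3
w3 zpct [ -2.1   1.    4.3  11.4 299.6 301. ]
   n 575 mean [432.8  38.   81.5] rect 424.6 -26.6 377.7 105.1 71.7
hang zpct [-2.7  0.6  2.7  6.5 72.6 98.8]
   n 420 mean [456.  266.3  26.6] rect 464.3 282.3 167.9 84.2 73.0
block zpct [-744.4    0.     2.6   21.6   24.3   26. ]
   n 841 mean [ 500.9 -135.    20.5] rect 505.8 -115.5 113.0 94.3 82.0
press zpct [-746.2 -738.     1.8   54.7  188.5  328.9]
   n 3198 mean [ 500.1 -392.3  118. ] rect 490.4 -381.6 182.0 135.4 62.1
```

View pics/crop0.png

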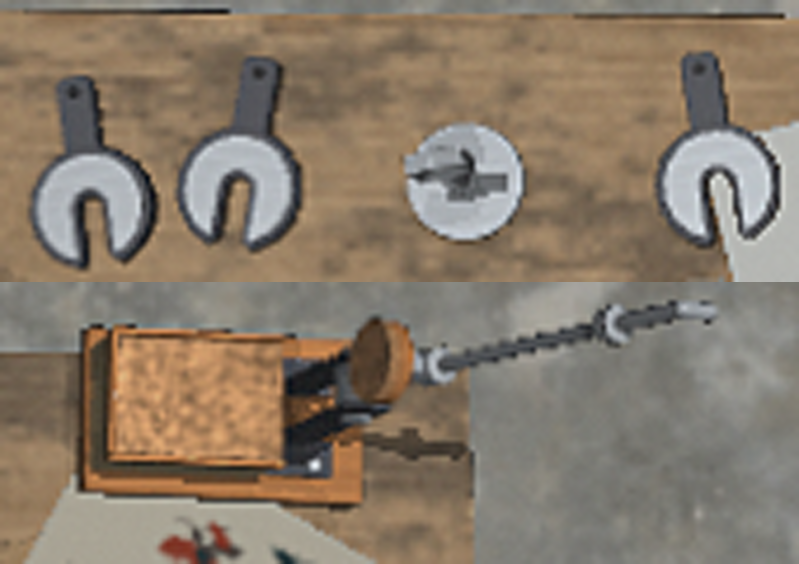

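```bash
cat > fit.py <<'E'
from h import *
from scipy.optimize import differential_evolution as DE
def inside_weight(l):
    r=np.hypot(l[:,0],l[:,1]); d=r<34
    ear=(l[:,0]>0)&(l[:,0]<73)&(abs(l[:,1])<10)
    slot=((l[:,0]<0)&(abs(l[:,1])<6.5+np.clip(-l[:,0]-28,0,6)))|(r<6.5)
    return (d|ear)&~slot
def rect(a,b): return lambda l:(abs(l[:,0])<a/2)&(abs(l[:,1])<b/2)
def circ(R): return lambda l: np.hypot(l[:,0],l[:,1])<R
def fit(c,f,guess,z0,zmax,cap,rad=100,dth=1.0,dxy=20,zmin=-10):
    P,ok=cloud(c); q=P[ok]; q=q[(np.hypot(*(q[:,:2]-guess[:2]).T)<rad)&(q[:,2]>zmin)&(q[:,2]<zmax)]
    s=np.clip(q[:,2]-z0,-cap,cap)
    # area weights: pixel footprint roughly equal
    def cost(p):
        cs,sn=np.cos(p[2]),np.sin(p[2]); d=q[:,:2]-p[:2]
        l=np.c_[cs*d[:,0]+sn*d[:,1],-sn*d[:,0]+cs*d[:,1]]
        return -s[f(l)].sum()
    B=[(guess[0]-dxy,guess[0]+dxy),(guess[1]-dxy,guess[1]+dxy),(guess[2]-dth,guess[2]+dth)]
    best=[DE(cost,B,seed=i,popsize=15,maxiter=60,tol=1e-9,polish=False).x for i in range(3)]
    return np.mean(best,0),np.std(best,0).max()
E
cat > run.py <<'E'
from fit import *
for n in("top","scene"):
    c=load(n+"0.npz"); print(n)
    for k,g in dict(w1=(448,451,.1),w2=(455,370,-.1),w3=(465,113,0)).items():
        x,s=fit(c,inside_weight,g,5,20,5); print(k,x.round(2),s.round(2))
    x,s=fit(c,rect(80,55),(500,-131,0),11,40,11,dth=1.6,rad=75); print("block",x.round(3),s.round(2))
    x,s=fit(c,circ(32),(452,249,0),2.5,15,3,rad=50); print("base",x.round(2))
    x,s=fit(c,rect(92,70),(510,-370,1.57),45,80,18,dth=.3,rad=90,zmin=-800); print("bed",x.round(3),s.round(2))
    P,ok=cloud(c)
    q=P[ok&(abs(P[...,0]-452)<40)&(abs(P[...,1]-249)<40)&(P[...,2]>60)&(P[...,2]<115)]
    w,V=np.linalg.eigh(np.cov(q[:,:2].T)); print("stirrup",len(q),q.mean(0).round(1),np.ptp(q,0).round(1),V[:,1].round(2),np.sqrt(w).round(1))
    q=P[ok&(abs(P[...,0]-510)<60)&(P[...,1]<-440)&(P[...,2]>195)&(P[...,2]<400)]
    print("lever",len(q)); 
    for a in range(200,340,20):
        m=(q[:,2]>a)&(q[:,2]<a+20)
        if m.any(): print(a,q[m].mean(0).round(1))
    q=P[ok&(P[...,0]>380)&(P[...,0]<700)&(P[...,1]<60)&(P[...,1]>-330)&(P[...,2]>40)]
    H,_,_=np.histogram2d(q[:,0],q[:,1],bins=[range(380,640,20),range(-330,70,40)]); print(H.astype(int))
    m=q[:,0]<640; print(q[m].max(0).round(0))
E
python3 run.py
```

```text
top
w1 [4.3793e+02 4.5136e+02 1.8000e-01] 0.26
w2 [ 4.4938e+02  3.6902e+02 -1.3000e-01] 0.01
w3 [4.5376e+02 1.0874e+02 1.8000e-01] 0.03
block [ 5.03546e+02 -1.31706e+02  2.41000e-01] 0.01
base [454.96 247.34   0.6 ]
bed [ 514.28  -357.101    1.545] 0.04
stirrup 89 [454.1 244.6  87. ] [14.2 29.2 45. ] [-0.22  0.98] [3.  9.4]
lever 228
200 [ 508.2 -442.1  211.3]
220 [ 508.9 -445.3  230.7]
240 [ 507.9 -452.3  250.6]
260 [ 507.  -457.4  269.9]
280 [ 506.9 -463.   294.2]
300 [ 507.1 -469.   310.2]
320 [ 506.6 -478.8  328.9]
[[ 0  0  0  0  0 88  0 16 50]
 [ 0  0  0  0  0 52 29  0  4]
 [ 0  0  0  0  0 10 48  0  0]
 [ 0  0  0  0  0  0  6  0  0]
 [11  0  0  0  0  0  0  0  0]
 [91  0  0  0  0  0  0  0  0]
 [89  0  0  0  0  0  0  0  0]
 [85  0  0  0  0  0  0  0  0]
 [41  0  0  0  0  0  0  0  0]
 [ 0  0  0  0  0  0  0  0  0]
 [ 0  0  0  0  0  0  0  0  0]
 [ 0  0  0  0  0  0  0  0  0]]
[550.  13. 177.]
scene
w1 [4.3888e+02 4.4992e+02 2.2000e-01] 0.11
w2 [ 4.4899e+02  3.6926e+02 -1.4000e-01] 0.6
w3 [4.5454e+02 1.0966e+02 1.6000e-01] 1.26
block [ 5.04417e+02 -1.30671e+02  2.25000e-01] 0.62
base [4.5536e+02 2.4583e+02 4.0000e-02]
bed [ 515.167 -352.172    1.529] 0.08
stirrup 108 [455.5 243.3  81.1] [15.7 34.1 45.2] [-0.22  0.98] [ 3.2 11.3]
lever 390
200 [ 506.7 -443.3  210.5]
220 [ 506.  -448.   229.8]
240 [ 506.1 -453.6  249.2]
260 [ 505.6 -459.6  270.1]
280 [ 504.9 -466.6  294.5]
300 [ 505.1 -471.4  310.5]
320 [ 505.8 -481.9  329.2]
[[  0   0   0   0   0   6   0   0   0]
 [  0   0   0   0   0  80   0   0   0]
 [  0   0   0   0   0  56   7   0   0]
 [  0   0   0   0   0   0   4   0   0]
 [ 21   0   0   0   0   0   0   0   0]
 [132   0   0   0   0   0   0   0   0]
 [106   0   0   0   0   0   0   0   0]
 [103   0   0   0   0   0   0   0   0]
 [ 54   0   0   0   0   0   0   0   0]
 [  0   0   0   0   0   0   0   0   0]
 [  0   0   0   0   0   0   0   0   0]
 [  0   0   0   0   0   0   0   0   0]]
[549. -86.  97.]
```

```bash
cat > bed.py <<'E'
from fit import *
import sys
def bed(c):
    P,ok=cloud(c); q=P[ok&(abs(P[...,0]-514)<60)&(abs(P[...,1]+360)<75)]
    m=(q[:,2]>56)&(q[:,2]<74); b=q[m]
    th=1.54; e=np.array([np.cos(th),np.sin(th)]); nrm=np.array([-e[1],e[0]])
    r=(b[:,:2]-[514,-357]); u,v=r@e,r@nrm
    for lab,s,t in(("u",u,v),("v",v,u)):
        # edges per strip of the other coordinate
        lo,hi=[],[]
        for a in range(-28,28,4):
            k=(t>a)&(t<a+4)
            if k.sum()>5: lo.append((a+2,s[k].min()));hi.append((a+2,s[k].max()))
        lo,hi=np.array(lo),np.array(hi)
        print(lab,"lo",np.median(lo[:,1]).round(1),"slope",np.polyfit(*lo.T,1)[0].round(3),"hi",np.median(hi[:,1]).round(1),np.polyfit(*hi.T,1)[0].round(3))
    print("z",np.median(b[:,2]).round(1))
for n in("top","scene"):
    c=load(n+"0.npz"); print(n); bed(c)
    g=cv2.cvtColor(c["pixels"],cv2.COLOR_RGB2GRAY)
    im=cv2.cvtColor(c["pixels"],cv2.COLOR_RGB2BGR)
    S=10
    o=np.array([512.5,-360.]);th=1.54;e=np.array([np.cos(th),np.sin(th)]);nr=np.array([-e[1],e[0]])
    cor=[np.r_[o+a*e+b*nr,z] for z,L in((68,[(-43,-35),(49,-35),(49,35),(-43,35)]),(18,[(-103,-45),(49,-45),(49,45),(-103,45)])) for a,b in L]
    uv=proj(c,cor); u0,v0=uv.min(0).astype(int)-12; u1,v1=uv.max(0).astype(int)+12
    k=cv2.resize(im[v0:v1,u0:u1],None,fx=5,fy=5,interpolation=cv2.INTER_CUBIC)
    for j in(0,4): cv2.polylines(k,[((uv[j:j+4]-[u0,v0]+.5)*5).astype(int)],True,(0,255,0),1)
    k=k[:600,:400] ; k=cv2.copyMakeBorder(k,0,600-k.shape[0],0,400-k.shape[1],cv2.BORDER_CONSTANT)
    out=k if n=="top" else cv2.hconcat([out,k])
cv2.imwrite("pics/bed.png",out)
E
python3 bed.py
```

```text
top
u lo -42.7 slope -0.064 hi 48.9 0.009
v lo -32.7 slope 0.01 hi 36.3 -0.014
z 63.9
scene
u lo -41.9 slope -0.417 hi 48.2 -0.011
v lo -32.5 slope -0.015 hi 36.7 -0.025
z 64.2
```

View pics/bed.png

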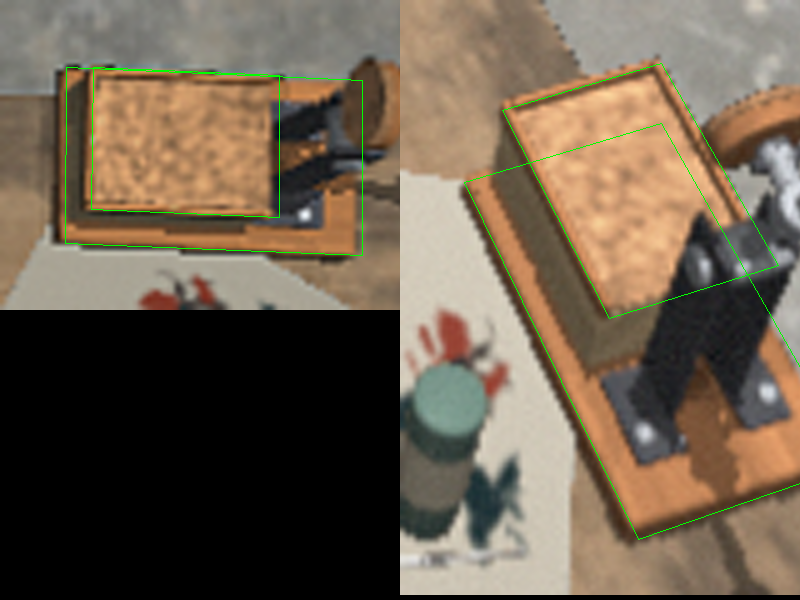

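The bed edges give the press origin at about (512.3, -357) with yaw about 1.535. The overlay drawn at y = -360 sits 3 mm off, consistent with this. Next I turn and go over the block.

>>> step_arm --moves '[0,0,0,7.05,0,0,0,7.05,0,0,0,7.05,0,0,0,7.05,0,0,0,7.05,0,0,0,7.05,0,0,0,7.05,0,0,0,7.05,0,0,0,7.05,0,0,0,7.05,0,0,0,7.05,0,0,0,7.05,0,0,0,7.05,0,0,0,7.05,0,0,0,7.05,0,0,0,7.05,0,0,0,7.05,0,0,0,7.05,0,0,0,7.05,0,0,0,7.05]' --hand 0

```text
time: 1.77
tool_pos: [258.6, 541.2, 221.9]
eef_rot: [[0.974, 0.227, -0.001], [0.227, -0.974, -0.001], [-0.001, 0.001, -1.0]]
ft_force: [-0.2, -0.4, -0.5]
opening: 0.998
finger_force: 0.0
```

>>> step_arm --moves '[0.47,3.55,-0.2,0,0.47,3.55,-0.2,0,0.47,3.55,-0.2,0,0.47,3.55,-0.2,0,0.47,3.55,-0.2,0,0.47,3.55,-0.2,0,0.47,3.55,-0.2,0,0.47,3.55,-0.2,0,0.47,3.55,-0.2,0,0.47,3.55,-0.2,0,0.47,3.55,-0.2,0,0.47,3.55,-0.2,0,0.47,3.55,-0.2,0,0.47,3.55,-0.2,0,0.47,3.55,-0.2,0,0.47,3.55,-0.2,0,0.47,3.55,-0.2,0,0.47,3.55,-0.2,0,0.47,3.55,-0.2,0,0,0,0,0]'

```text
time: 3.43
tool_pos: [503.3, -98.9, 259.1]
eef_rot: [[0.974, 0.227, -0.002], [0.227, -0.974, -0.002], [-0.002, 0.001, -1.0]]
ft_force: [1.4, -0.3, -0.1]
opening: 0.996
finger_force: 0.0
```

```bash
cat > pl.py <<'E'
from h import *
def plan(wps,turnfirst=True):
    s=arm.state(); p=s["tool_pos"]; R=s["eef_rot"]; ay=np.arctan2(R[1,1],R[0,1])
    print("t",round(s["time"],1),"tcp",p.round(1),"ay",round(ay,4),"open",round(s["opening"]*88,1),"F",s["ft_force"].round(1),"grip",round(s["finger_force"],1),"q",s["joint_positions"].round(2))
    for x,y,z,a in wps:
        turn=-np.degrees((a-ay))
        turn=(turn+180)%360-180
        d=np.array([x,y,z])-p
        yt=np.array([np.cos(a),np.sin(a),0]); xt=np.array([-np.sin(a),np.cos(a),0])
        print(" turn",round(turn,2),"then cm xyz",(xt@d/10).round(2),(yt@d/10).round(2),(-d[2]/10).round(2), "q6->",round(np.arctan2(y,x)-a,2))
        p=np.array([x,y,z]); ay=a
E
cat > a.py <<'E'
from pl import *; from fit import *
for n in("scene","top"):
    c=arm.capture(n)
    x,s=fit(c,rect(80,55),(504,-131,.235),11,40,11,dth=.8,dxy=40,rad=75); print("block",x.round(3),s.round(2))
plan([(515.7,-128.4,10,-1.336)])
E
python3 a.py
```

```text
block [ 5.04270e+02 -1.31329e+02  2.25000e-01] 0.15
block [ 5.03291e+02 -1.31830e+02  2.42000e-01] 0.07
t 3.5 tcp [502.4 -94.7 259.6] ay -1.3385 open 88.0 F [ 0.   0.7 -0.5] grip 0.0 q [-0.25 -0.13  1.39  0.    1.89  1.09]
 turn -0.14 then cm xyz 0.51 3.59 24.96 q6-> 1.09
```

>>> step_arm --moves '[0.25,1.8,2,0,0.25,1.8,2,0,0,0,3,0,0,0,3,0,0,0,3,0,0,0,3,0,0,0,3,0,0,0,2,0,0,0,2,0,0,0,1,0,0,0,0.9,0,0,0,0,0,0,0,0,0]'

```text
time: 4.62
tool_pos: [516.1, -127.2, 12.3]
eef_rot: [[0.972, 0.233, 0.001], [0.233, -0.972, -0.0], [0.001, 0.0, -1.0]]
ft_force: [0.4, 0.8, 1.0]
opening: 0.996
finger_force: 0.0
```

>>> step_arm --moves '[0,0,0,0,0,0,0,0,0,0,0,0,0,0,0,0,0,0,0,0,0,0,0,0,0,0,0,0,0,0,0,0]' --hand 1

```text
time: 5.28
tool_pos: [516.0, -127.9, 12.0]
eef_rot: [[0.973, 0.233, 0.001], [0.233, -0.973, -0.0], [0.0, 0.0, -1.0]]
ft_force: [-0.8, -0.0, 1.8]
opening: 0.622
finger_force: 30.0
```

>>> step_arm --moves '[0,0,-2,0,0,0,-3,0,0,0,-3,0,0,0,-3,0,0,0,-3,0,0,0,-2,0,0,0,0,0]'

```text
time: 5.87
tool_pos: [517.6, -128.2, 176.9]
eef_rot: [[0.972, 0.233, 0.008], [0.233, -0.973, -0.002], [0.007, 0.004, -1.0]]
ft_force: [1.4, -0.5, -0.3]
opening: 0.622
finger_force: 30.0
```

```bash
cat > b.py <<'E'
from pl import *
e=np.array([np.cos(1.535),np.sin(1.535)]); t=np.array([512.3,-357])+12*e
print(t)
plan([(*t,170,-0.036),(*t,74,-.036)])
E
python3 b.py
```

```text
[ 512.72946419 -345.00768744]
t 5.9 tcp [ 517.6 -128.2  176.9] ay -1.3358 open 54.7 F [ 1.4 -0.5 -0.3] grip 30.0 q [-0.31 -0.1   1.5   0.    1.73  1.03]
 turn -74.48 then cm xyz -21.69 0.3 0.69 q6-> -0.56
 turn 0.0 then cm xyz 0.0 0.0 9.6 q6-> -0.56
```

>>> step_arm --moves '[0,0,0,-6.77,0,0,0,-6.77,0,0,0,-6.77,0,0,0,-6.77,0,0,0,-6.77,0,0,0,-6.77,0,0,0,-6.77,0,0,0,-6.77,0,0,0,-6.77,0,0,0,-6.77,0,0,0,-6.77]'

```text
time: 6.78
tool_pos: [515.1, -127.4, 168.9]
eef_rot: [[0.03, 1.0, -0.003], [1.0, -0.03, 0.001], [0.001, -0.003, -1.0]]
ft_force: [0.5, 0.9, -1.6]
opening: 0.619
finger_force: 30.0
```

>>> step_arm --moves '[-2.4,0.03,0,0,-2.4,0.03,0,0,-2.4,0.03,0,0,-2.4,0.03,0,0,-2.4,0.03,0,0,-2.4,0.03,0,0,-2.4,0.03,0,0,-1.8,0.09,0,0,0,0,2,0,0,0,2,0,0,0,2,0,0,0,2,0,0,0,0.9,0,0,0,0,0,0,0,0,0,0,0,0,0]'

```text
time: 8.12
tool_pos: [511.7, -313.4, 81.5]
eef_rot: [[0.036, 0.999, -0.001], [0.999, -0.036, 0.001], [0.001, -0.001, -1.0]]
ft_force: [0.6, 0.3, -1.4]
opening: 0.63
finger_force: 30.0
```

```bash
cat > b.py <<'E'
from pl import *
import sys
plan([(512.8,-344.3,88,-.036),(512.8,-344.3,75,-.036)])
c=arm.capture("scene"); im=c["pixels"][:,:,::-1]; cv2.imwrite("pics/b1.png",cv2.resize(im[320:450,370:520],None,fx=4,fy=4,interpolation=cv2.INTER_CUBIC))
E
python3 b.py
```

```text
t 8.1 tcp [ 511.7 -313.4   81.5] ay -0.0361 open 55.5 F [ 0.6  0.3 -1.4] grip 30.0 q [-0.61  0.11  1.46  0.    1.57 -0.57]
 turn -0.01 then cm xyz -3.09 0.22 -0.65 q6-> -0.56
 turn 0.0 then cm xyz 0.0 0.0 1.3 q6-> -0.56
```

View pics/b1.png

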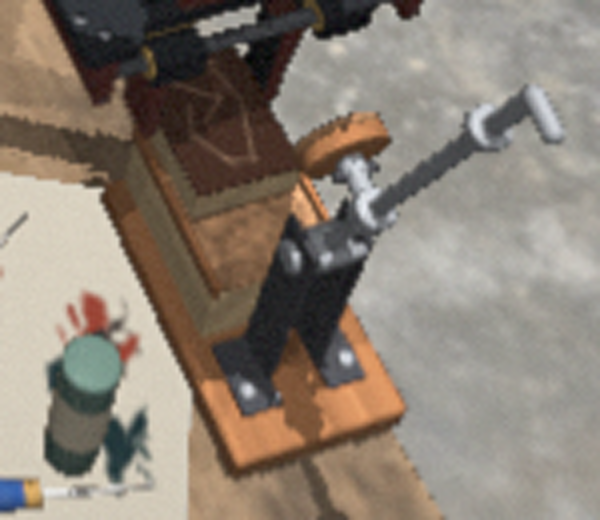

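The picture shows the block held lino up above the bed. The foot and lever are clear behind it, and the tip is at (545,110). I'll raise a little, then slide in.

>>> step_arm --moves '[0,0,-0.5,0,-1,0.07,0,0,-1,0.07,0,0,-1.05,0.08,0,0,0,0,0,0,0,0,0,0,0,0,0,0]'

```text
time: 8.75
tool_pos: [513.0, -344.4, 87.3]
eef_rot: [[0.037, 0.999, -0.0], [0.999, -0.037, 0.001], [0.001, -0.0, -1.0]]
ft_force: [0.0, 0.2, -1.0]
opening: 0.626
finger_force: 30.0
```

```bash
cat > b.py <<'E'
from pl import *; from fit import *
plan([(512.8,-344.3,75,-.036)])
for n in("scene","top"):
    c=arm.capture(n)
    g=(512.3,-357,1.535)
    P,ok=cloud(c); q=P[ok&(abs(P[...,0]-512)<60)&(abs(P[...,1]+357)<60)&(P[...,2]>85)&(P[...,2]<105)]
    print(n,len(q),q.mean(0).round(1),np.percentile(q,[1,99],axis=0).round(1))
E
python3 b.py
```

```text
t 8.8 tcp [ 513.  -344.4   87.3] ay -0.0368 open 55.1 F [ 0.   0.2 -1. ] grip 30.0 q [-0.65  0.15  1.4   0.    1.59 -0.61]
 turn -0.05 then cm xyz 0.01 -0.02 1.23 q6-> -0.56
scene 968 [ 507.9 -367.4   97.9] [[ 476.4 -414.7   86. ]
 [ 540.4 -325.8  103.9]]
top 107 [ 529.9 -326.4   97.7] [[ 500.1 -352.    85.8]
 [ 547.9 -315.9  104.1]]
```

Aligned. Now lower, release and retreat upward.

>>> step_arm --moves '[0,0,0.4,0,0,0,0.4,0,0,0,0.3,0,0,0,0.1,0,0,0,0,0,0,0,0,0]'

```text
time: 9.35
tool_pos: [513.1, -344.1, 75.5]
eef_rot: [[0.036, 0.999, -0.0], [0.999, -0.036, 0.0], [0.0, -0.0, -1.0]]
ft_force: [-0.0, -0.2, -0.5]
opening: 0.627
finger_force: 30.0
```

>>> step_arm --moves '[0,0,0,0,0,0,0,0,0,0,0,0,0,0,0,0,0,0,0,0,0,0,0,0]' --hand 0

```text
time: 9.85
tool_pos: [513.2, -344.3, 75.8]
eef_rot: [[0.036, 0.999, 0.0], [0.999, -0.036, -0.0], [-0.0, 0.0, -1.0]]
ft_force: [0.3, 0.7, -0.3]
opening: 0.994
finger_force: 0.0
```

>>> step_arm --moves '[0,0,-1,0,0,0,-1,0,0,0,-2,0,2,0,-2,0,2,0,-3,0,2,0,-4,0,2,0,-4,0,2,0,-4,0,2,0,-4,0,0,0,-4,0,0,0,-2,0,0,0,0,0,0,0,0,0]'

```text
time: 10.93
tool_pos: [517.5, -229.7, 377.4]
eef_rot: [[0.036, 0.999, 0.004], [0.999, -0.036, -0.002], [-0.002, 0.004, -1.0]]
ft_force: [-0.1, 0.1, -0.8]
opening: 1.002
finger_force: 0.0
```

```bash
cat > b.py <<'E'
from pl import *; from fit import *
plan([(512.8,-344.3,75,-.036)])
for n in("scene","top"):
    c=arm.capture(n); np.savez(f"{n}1.npz",**c)
    x,s=fit(c,rect(80,55),(512.3,-357,1.535),74,110,11,dth=.3,dxy=15,rad=75,zmin=-800); print("block",x.round(3),s.round(2))
    P,ok=cloud(c)
    q=P[ok&(abs(P[...,0]-510)<60)&(P[...,1]<-440)&(P[...,2]>195)&(P[...,2]<400)]
    q=q[(q[:,2]>215)&(q[:,2]<305)]; print("lever",np.polyfit(q[:,2]-120,q[:,1],1).round(3),np.polyfit(q[:,2]-120,q[:,0],1).round(3))
    im=c["pixels"][:,:,::-1]; k=im[320:450,370:520] if n=="scene" else im[170:250,440:600]
    cv2.imwrite(f"pics/c_{n}.png",cv2.resize(k,None,fx=4,fy=4,interpolation=cv2.INTER_CUBIC))
E
python3 b.py
```

```text
t 10.9 tcp [ 517.5 -229.7  377.4] ay -0.036 open 88.2 F [-0.1  0.1 -0.8] grip 0.0 q [-0.48  0.09  0.95 -0.    2.1  -0.44]
 turn 0.0 then cm xyz -11.47 -0.05 30.24 q6-> -0.56
block [ 512.231 -354.348    1.524] 0.0
lever [-2.8300e-01 -4.1717e+02] [-1.50000e-02  5.07664e+02]
block [ 510.98  -371.774    1.545] 0.16
lever [-2.46000e-01 -4.20539e+02] [-1.10000e-02  5.08817e+02]
```

View pics/c_scene.png

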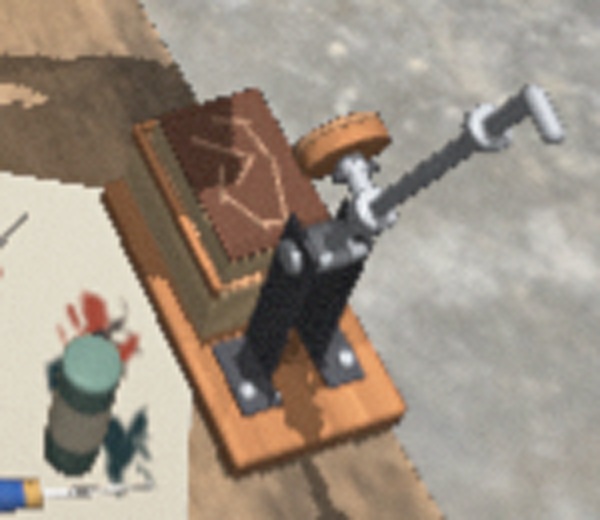

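```bash
cat > b.py <<'E'
from pl import *
plan([(508.3,-470.5,377,-.036),(508.3,-470.5,300,-.036)])
th=np.linspace(1.83,0.01,21); 
print(np.c_[th[1:],20.5*np.diff(np.cos(th)),-20.5*np.diff(np.sin(th))].round(2).tolist())
E
python3 b.py
```

```text
t 11.0 tcp [ 517.2 -229.8  373.6] ay -0.0364 open 88.3 F [ 0.4 -0.7 -0.1] grip 0.0 q [-0.48  0.09  0.96 -0.    2.09 -0.44]
 turn -0.02 then cm xyz -24.08 -0.02 -0.34 q6-> -0.71
 turn 0.0 then cm xyz 0.0 0.0 7.7 q6-> -0.71
[[1.74, 1.82, -0.4], [1.65, 1.85, -0.23], [1.56, 1.86, -0.06], [1.47, 1.86, 0.11], [1.38, 1.84, 0.28], [1.28, 1.81, 0.45], [1.19, 1.76, 0.61], [1.1, 1.7, 0.77], [1.01, 1.62, 0.92], [0.92, 1.53, 1.06], [0.83, 1.43, 1.2], [0.74, 1.32, 1.32], [0.65, 1.19, 1.44], [0.56, 1.06, 1.54], [0.47, 0.91, 1.63], [0.37, 0.76, 1.7], [0.28, 0.6, 1.77], [0.19, 0.44, 1.81], [0.1, 0.27, 1.84], [0.01, 0.1, 1.86]]
```

>>> step_arm --moves '[-2.4,0,0,0,-2.4,0,0,0,-2.4,0,0,0,-2.4,0,0,0,-2.4,0,0,0,-2.4,0,0,0,-2.4,0,0,0,-2.4,0,0,0,-2.4,0,0,0,-2.4,0,0,0,0,0,2,0,0,0,2,0,0,0,2,0,0,0,1.3,0,0,0,0,0,0,0,0,0]'

```text
time: 12.37
tool_pos: [508.0, -469.3, 299.0]
eef_rot: [[0.037, 0.999, -0.004], [0.999, -0.037, 0.004], [0.004, -0.004, -1.0]]
ft_force: [0.0, 0.6, 0.2]
opening: 1.001
finger_force: 0.0
```

```bash
cat > b.py <<'E'
from pl import *
plan([(508.3,-470.5,300,-.036)])
c=arm.capture("scene"); im=c["pixels"][:,:,::-1]; cv2.imwrite("pics/d1.png",cv2.resize(im[270:440,390:560],None,fx=3.5,fy=3.5,interpolation=cv2.INTER_CUBIC))
E
python3 b.py
```

```text
t 12.4 tcp [ 508.  -469.3  299. ] ay -0.0365 open 88.1 F [0.  0.6 0.2] grip 0.0 q [-0.8   0.4   0.73 -0.    2.01 -0.76]
 turn -0.03 then cm xyz -0.12 0.04 -0.1 q6-> -0.71
```

View pics/d1.png

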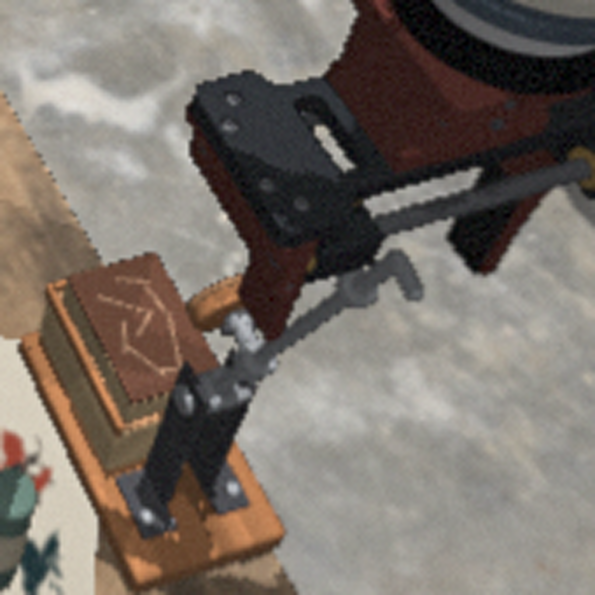

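The fingers straddle the bar just above the collar: tips at (270,335) and (480,270), collar at (360,290). Next I raise 3 mm and close.

>>> step_arm --moves '[0,0,-0.3,0,0,0,0,0,0,0,0,0,0,0,0,0,0,0,0,0,0,0,0,0,0,0,0,0,0,0,0,0,0,0,0,0,0,0,0,0,0,0,0,0,0,0,0,0,0,0,0,0]' --hand 1

```text
time: 13.5
tool_pos: [508.7, -469.6, 304.7]
eef_rot: [[0.036, 0.999, 0.0], [0.999, -0.036, -0.0], [-0.0, 0.0, -1.0]]
ft_force: [-0.7, -0.4, 0.0]
opening: 0.083
finger_force: 30.0
```

>>> step_arm --moves '[0.9,0,-0.2,0,0.92,0,-0.2,0,0.92,0,-0.12,0,0.93,0,-0.11,0,0,0,0,0,0,0,0,0]'

```text
time: 14.0
tool_pos: [510.2, -431.9, 311.8]
eef_rot: [[0.035, 0.999, 0.001], [0.999, -0.035, -0.0], [-0.0, 0.001, -1.0]]
ft_force: [1.6, -0.3, 4.1]
opening: 0.085
finger_force: 30.0
```

```bash
cat > b.py <<'E'
from pl import *
plan([(508.3,-470.5,300,-.036)])
E
python3 b.py
```

```text
t 14.0 tcp [ 510.2 -431.9  311.8] ay -0.0348 open 7.5 F [ 1.6 -0.3  4.1] grip 30.0 q [-0.75  0.33  0.8   0.    2.01 -0.72]
 turn 0.07 then cm xyz -3.86 -0.05 1.18 q6-> -0.71
```

```bash
python3 -c "
import numpy as np
th=np.linspace(1.641,0.015,21)
print(np.c_[21.1*np.diff(np.cos(th)),-21.1*np.diff(np.sin(th))].round(2).tolist())"
```

```text
[[1.71, -0.05], [1.71, 0.09], [1.7, 0.23], [1.68, 0.36], [1.64, 0.5], [1.59, 0.63], [1.54, 0.76], [1.47, 0.88], [1.39, 1.0], [1.31, 1.11], [1.22, 1.21], [1.11, 1.3], [1.0, 1.39], [0.89, 1.47], [0.76, 1.54], [0.64, 1.59], [0.51, 1.64], [0.37, 1.67], [0.23, 1.7], [0.1, 1.71]]
```

>>> step_arm --moves '[1.71,0,-0.05,0,1.71,0,0.09,0,1.7,0,0.23,0,1.68,0,0.36,0,1.64,0,0.5,0,1.59,0,0.63,0,1.54,0,0.76,0,1.47,0,0.88,0,1.39,0,1.0,0,1.31,0,1.11,0,0,0,0,0,0,0,0,0]'

```text
time: 15.0
tool_pos: [516.7, -271.1, 259.7]
eef_rot: [[0.03, 1.0, 0.005], [1.0, -0.03, 0.004], [0.004, 0.005, -1.0]]
ft_force: [1.1, 14.2, 15.5]
opening: 0.077
finger_force: 30.0
```

```bash
cat > b.py <<'E'
from pl import *
plan([(508.3,-470.5,300,-.036)])
p=arm.state()["tool_pos"]; print(np.hypot(p[1]+417,p[2]+19-120),np.arctan2(p[2]+19-120,p[1]+417))
E
python3 b.py
```

```text
t 15.0 tcp [ 516.7 -271.1  259.7] ay -0.0302 open 6.8 F [ 1.1 14.2 15.5] grip 30.0 q [-0.55  0.05  1.2   0.01  1.88 -0.51]
 turn 0.33 then cm xyz -19.96 -0.12 -4.03 q6-> -0.71
215.57701675648883 0.8273340388018129
```

>>> step_arm --moves '[0.15,0,-0.15,0,0.15,0,-0.15,0,0,0,0,0,0,0,0,0]'

```text
time: 15.33
tool_pos: [516.6, -271.3, 260.0]
eef_rot: [[0.034, 0.999, 0.003], [0.999, -0.034, 0.002], [0.002, 0.003, -1.0]]
ft_force: [4.0, 6.2, 7.1]
opening: 0.08
finger_force: 30.0
```

```bash
python3 b.py
```

```text
t 15.3 tcp [ 516.6 -271.3  260. ] ay -0.0342 open 7.0 F [4.  6.2 7.1] grip 30.0 q [-0.54  0.06  1.2   0.    1.88 -0.51]
 turn 0.1 then cm xyz -19.93 -0.11 -4.0 q6-> -0.71
215.66074411000866 0.8292821800384145
```

```bash
python3 -c "
import numpy as np
th=np.linspace(.829,0.015,11)
print(np.c_[21.57*np.diff(np.cos(th)),-21.57*np.diff(np.sin(th))].round(2).tolist())"
```

```text
[[1.24, 1.24], [1.14, 1.33], [1.03, 1.42], [0.91, 1.5], [0.78, 1.57], [0.65, 1.63], [0.52, 1.68], [0.38, 1.71], [0.24, 1.74], [0.1, 1.75]]
```

>>> step_arm --moves '[1.4,0,1.16,0,1.2,0,1.25,0,1.07,0,1.38,0,0.95,0,1.47,0,0.83,0,1.54,0,0,0,0,0,0,0,0,0]'

```text
time: 15.92
tool_pos: [518.7, -216.1, 189.6]
eef_rot: [[0.033, 0.999, 0.001], [0.999, -0.033, 0.003], [0.004, 0.001, -1.0]]
ft_force: [5.7, 5.3, 2.5]
opening: 0.077
finger_force: 30.0
```

```bash
python3 b.py
```

```text
t 15.9 tcp [ 518.7 -216.1  189.6] ay -0.0335 open 6.7 F [5.7 5.3 2.5] grip 30.0 q [-0.46 -0.02  1.4   0.    1.76 -0.42]
 turn 0.14 then cm xyz -25.47 -0.12 -11.04 q6-> -0.71
219.62380242728466 0.41537593265294376
```

```bash
python3 -c "
import numpy as np
from scipy.optimize import least_squares as L
P=np.array([(-469.6,304.7),(-431.9,311.8),(-271.2,260),(-216.1,189.6)])
r=L(lambda p:np.hypot(P[:,0]-p[0],P[:,1]-p[1])-p[2],[-417,101,210]);print(r.x,r.fun)
yc,zc,R=r.x
th0=np.arctan2(189.6-zc,-216.1-yc);print(th0)
th=np.linspace(th0,0.0,7);print(np.c_[th[1:],R/10*np.diff(np.cos(th)),-R/10*np.diff(np.sin(th)),zc+R*np.sin(th[1:])].round(2).tolist())"
```

```text
[-413.16661049   92.84327363  219.46174307] [-0.21758703  0.29491304 -0.15399204  0.07666602]
0.4564095392118168
[[0.38, 0.68, 1.53, 174.32], [0.3, 0.56, 1.57, 158.59], [0.23, 0.44, 1.61, 142.49], [0.15, 0.32, 1.64, 126.1], [0.08, 0.19, 1.66, 109.52], [0.0, 0.06, 1.67, 92.84]]
```

>>> step_arm --moves '[0.7,0,1.53,0,0.57,0,1.57,0,0.45,0,1.61,0,0.33,0,1.64,0,0.2,0,1.6,0,0,0,0,0,0,0,0,0]'

```text
time: 16.5
tool_pos: [519.6, -194.3, 109.8]
eef_rot: [[0.035, 0.999, 0.001], [0.999, -0.035, 0.003], [0.003, 0.001, -1.0]]
ft_force: [8.1, 4.7, -0.2]
opening: 0.082
finger_force: 30.0
```

```bash
cat >> b.py <<'E'
c=arm.capture("scene"); im=c["pixels"][:,:,::-1]; cv2.imwrite("pics/e1.png",cv2.resize(im[290:440,350:500],None,fx=3.5,fy=3.5,interpolation=cv2.INTER_CUBIC))
P,ok=cloud(c); q=P[ok&(abs(P[...,0]-514)<12)&(P[...,1]<-255)&(P[...,1]>-335)&(P[...,2]>88)&(P[...,2]<180)]
print(len(q),np.polyfit(q[:,1]+300,q[:,2],1),np.polyfit(q[:,1]+300,q[:,0],1))
E
python3 b.py
```

```text
t 16.5 tcp [ 519.6 -194.3  109.8] ay -0.0349 open 7.2 F [ 8.1  4.7 -0.2] grip 30.0 q [-0.42 -0.02  1.55  0.    1.62 -0.39]
 turn 0.07 then cm xyz -27.64 -0.13 -19.02 q6-> -0.71
222.85745707797295 0.03950258565239713
169 [  0.13674766 129.99999065] [3.10456505e-02 5.14219213e+02]
```

View pics/e1.png

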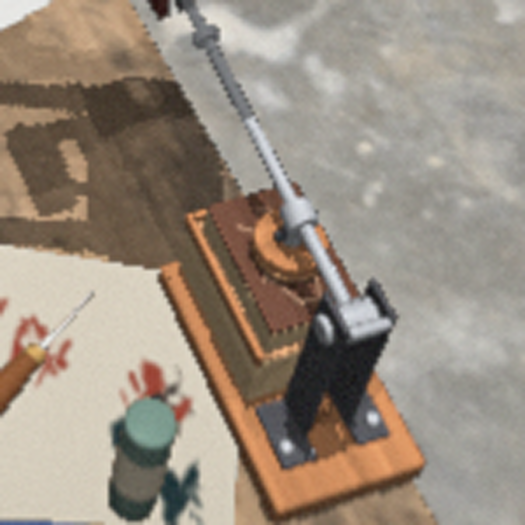

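The lever is nearly level, with the foot just over the block centre at (290,245). I'll lower the rest and watch the force.

>>> step_arm --moves '[0.1,-0.05,0.5,0,0.06,-0.05,0.5,0,0.04,0,0.3,0,0,0,0,0,0,0,0,0]'

```text
time: 16.97
tool_pos: [519.7, -193.7, 98.5]
eef_rot: [[0.036, 0.999, 0.005], [0.999, -0.036, -0.0], [-0.0, 0.005, -1.0]]
ft_force: [11.0, 1.8, 0.9]
opening: 0.079
finger_force: 30.0
```

```bash
sed -i 's/e1.png/e2.png/' b.py; python3 b.py
```

```text
t 17.0 tcp [ 519.7 -193.7   98.5] ay -0.0357 open 7.0 F [11.   1.8  0.9] grip 30.0 q [-0.42 -0.02  1.57  0.    1.59 -0.38]
 turn 0.02 then cm xyz -27.7 -0.14 -20.15 q6-> -0.71
223.2944029742639 -0.011094224820118504
159 [4.67631979e-02 1.25027129e+02] [3.91327241e-02 5.14007879e+02]
```

>>> step_arm --moves '[0.02,0.1,0.3,0,0,0.1,0.3,0,0,0,0,0,0,0,0,0]'

```text
time: 17.35
tool_pos: [519.8, -193.6, 94.0]
eef_rot: [[0.036, 0.999, 0.001], [0.999, -0.036, -0.0], [-0.0, 0.001, -1.0]]
ft_force: [-0.4, 2.9, 9.6]
opening: 0.082
finger_force: 30.0
```

```bash
sed -i 's/e2.png/e3.png/' b.py; python3 b.py
```

```text
t 17.4 tcp [ 519.8 -193.6   94. ] ay -0.0363 open 7.2 F [-0.4  2.9  9.6] grip 30.0 q [-0.42 -0.02  1.57  0.    1.59 -0.38]
 turn -0.02 then cm xyz -27.71 -0.15 -20.6 q6-> -0.71
223.46429735665137 -0.03130424324973083
158 [4.59886329e-02 1.21989582e+02] [4.61251024e-02 5.13966438e+02]
```

The foot has met the block (9.6 N upward). Release, rise, and look again.

>>> step_arm --moves '[0,0,-0.2,0,0,0,0,0,0,0,0,0,0,0,0,0,0,0,0,0,0,0,0,0,0,0,0,0,0,0,0,0]' --hand 0

```text
time: 18.07
tool_pos: [519.5, -193.5, 94.2]
eef_rot: [[0.036, 0.999, -0.0], [0.999, -0.036, 0.0], [0.0, -0.0, -1.0]]
ft_force: [0.5, -0.8, -0.2]
opening: 0.647
finger_force: 0.0
```

>>> step_arm --moves '[0,0,-1,0,0,0,-2,0,0,0,-3,0,0,0,-3,0,0,0,-3,0,0,0,-3,0,2,0,-2,0,3,0,0,0,3,0,0,0,3,0,0,0,3,0,0,0,3,0,0,0,3,0,0,0,3,0,0,0,3,0,0,0,3,0,0,0,0,0,0,0]'

```text
time: 19.48
tool_pos: [529.7, 100.8, 265.1]
eef_rot: [[0.031, 1.0, 0.0], [1.0, -0.031, 0.002], [0.002, 0.0, -1.0]]
ft_force: [1.0, 0.7, 0.6]
opening: 1.0
finger_force: 0.0
```

```bash
cat > m.py <<'E'
from pl import *; from fit import *
import sys
plan([])
for n in("scene","top"):
    c=arm.capture(n); np.savez(f"{n}2.npz",**c); P,ok=cloud(c)
    print(n)
    q=P[ok&(abs(P[...,0]-514)<14)&(P[...,1]<-255)&(P[...,1]>-335)&(P[...,2]>95)&(P[...,2]<150)]
    if len(q)>9: print(" lever",len(q),np.polyfit(q[:,1]+300,q[:,2],1).round(3),np.polyfit(q[:,1]+300,q[:,0],1).round(3))
    q=P[ok&(abs(P[...,0]-518)<25)&(P[...,1]<-185)&(P[...,1]>-255)&(P[...,2]>95)&(P[...,2]<170)]
    if len(q)>9: print(" tip",len(q),q.mean(0).round(1),q.min(0).round(1),q.max(0).round(1)); q=q[q[:,2]>127]; print(q.mean(0).round(1) if len(q) else "")
    for k,g in dict(w1=(438,451,.2),w2=(449,369,-.13),w3=(454,109,.17)).items():
        x,s=fit(c,inside_weight,g,5,20,5,dth=.3,dxy=8); print(k,x.round(2),s.round(2))
    x,s=fit(c,circ(32),(455,247,0),2.5,15,3,rad=50); print("base",x.round(2))
    im=c["pixels"][:,:,::-1]
    k=im[310:440,370:490] if n=="scene" else im[180:240,400:520]
    k=cv2.resize(k,None,fx=4,fy=4,interpolation=cv2.INTER_CUBIC); cv2.imwrite(f"pics/f_{n}.png",k)
E
python3 m.py; python3 -c "
import cv2
a=cv2.imread('pics/f_scene.png')[:520];b=cv2.imread('pics/f_top.png')
b=cv2.resize(b,None,fx=.65,fy=.65);b=cv2.copyMakeBorder(b,0,a.shape[0]-b.shape[0],0,0,0)
cv2.imwrite('pics/f.png',cv2.hconcat([a,b]))"
```

```text
t 19.5 tcp [529.7 100.8 265.1] ay -0.031 open 88.0 F [1.  0.7 0.6] grip 0.0 q [ 0.12 -0.06  1.31  0.    1.89  0.16]
scene
 lever 154 [ -0.   123.72] [3.90000e-02 5.13966e+02]
 tip 137 [ 516.8 -226.8  125.1] [ 508.8 -254.8  115.2] [ 523.7 -196.7  138.9]
[ 518.5 -218.7  130.9]
w1 [4.3822e+02 4.5029e+02 2.1000e-01] 0.48
w2 [ 4.4993e+02  3.6951e+02 -1.3000e-01] 0.56
w3 [4.5394e+02 1.0868e+02 1.9000e-01] 0.27
base [4.5464e+02 2.4762e+02 3.3000e-01]
top
 lever 122 [2.00000e-03 1.23795e+02] [3.400e-02 5.144e+02]
 tip 100 [ 516.9 -227.3  125.4] [ 509.  -254.1  118.8] [ 523.4 -197.5  138.9]
[ 517.2 -222.9  130.9]
w1 [4.3835e+02 4.5080e+02 2.0000e-01] 0.03
w2 [ 4.4904e+02  3.6931e+02 -1.5000e-01] 0.02
w3 [4.5403e+02 1.0915e+02 1.7000e-01] 0.1
base [455.02 247.64   0.52]
```

View pics/f.png

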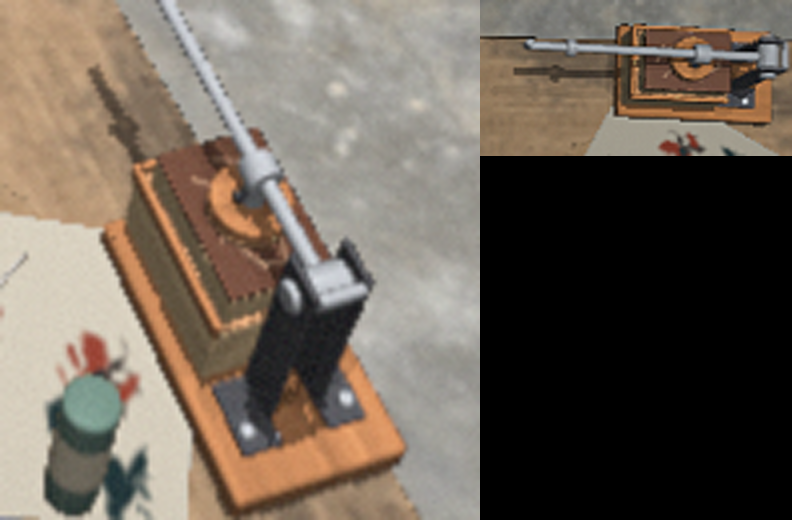

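```bash
cat > k.py <<'E'
from fit import *
th=1.535; e=np.array([np.cos(th),np.sin(th)]); nrm=np.array([-e[1],e[0]])
for f,zl,zh in(("scene0.npz",56,74),("scene1.npz",80,92),("top2.npz",80,92),("scene2.npz",80,92),("top0.npz",56,74)):
    P,ok=cloud(load(f)); b=P[ok&(P[...,2]>zl)&(P[...,2]<zh)]; r=b[:,:2]-[512.3,-357]; u,v=r@e,r@nrm
    m=(abs(u)<60)&(abs(v)<45);u,v=u[m],v[m]
    o=[]
    for s,t,ww in((u,v,24),(v,u,30)):
        lo=[s[(t>a)&(t<a+4)].min() for a in range(-ww,ww,4) if((t>a)&(t<a+4)).sum()>4]
        hi=[s[(t>a)&(t<a+4)].max() for a in range(-ww,ww,4) if((t>a)&(t<a+4)).sum()>4]
        o+=[np.median(lo).round(1),np.median(hi).round(1)]
    print(f,o,len(u))
E
python3 k.py
cat > b.py <<'E'
from pl import *
a=.178
g=np.array([454.0,109.0])+60*np.array([np.cos(a),np.sin(a)]); print(g)
plan([(*g,100,a-np.pi/2),(*g,3,a-np.pi/2)])
E
python3 b.py
```

```text
scene0.npz [np.float64(-41.4), np.float64(48.4), np.float64(-34.0), np.float64(35.0)] 1521
scene1.npz [np.float64(-37.9), np.float64(41.3), np.float64(-26.4), np.float64(27.5)] 1085
top2.npz [np.float64(-37.6), np.float64(41.0), np.float64(-26.2), np.float64(27.7)] 495
scene2.npz [np.float64(-37.8), np.float64(41.1), np.float64(-26.6), np.float64(27.8)] 652
top0.npz [np.float64(-42.5), np.float64(49.1), np.float64(-34.2), np.float64(34.8)] 1114
[513.05198704 119.62369176]
t 19.6 tcp [530.   97.  265.1] ay -0.0339 open 87.6 F [ 0.1 -0.6 -0. ] grip 0.0 q [ 0.12 -0.06  1.31 -0.    1.89  0.15]
 turn 77.86 then cm xyz -1.26 -2.52 16.51 q6-> 1.62
 turn 0.0 then cm xyz 0.0 0.0 9.7 q6-> 1.62
```

The block is within about 1.5 mm of centre, and the lever is level on it. Next, weight_3.

>>> step_arm --moves '[0,0,0,7.08,0,0,0,7.08,0,0,0,7.08,0,0,0,7.08,0,0,0,7.08,0,0,0,7.08,0,0,0,7.08,0,0,0,7.08,0,0,0,7.08,0,0,0,7.08,0,0,0,7.08,-0.6,-1.2,3.5,0,-0.6,-1.3,3.5,0,0,0,3.5,0,0,0,3.5,0,0,0,3,0,0,0,0,0,0,0,0,0]'

```text
time: 21.08
tool_pos: [513.1, 117.5, 93.6]
eef_rot: [[0.985, 0.173, -0.003], [0.173, -0.985, -0.001], [-0.003, 0.0, -1.0]]
ft_force: [-0.1, 0.8, 2.0]
opening: 0.997
finger_force: 0.0
```

```bash
python3 b.py
```

```text
[513.05198704 119.62369176]
t 21.1 tcp [513.1 117.5  93.6] ay -1.3969 open 87.7 F [-0.1  0.8  2. ] grip 0.0 q [ 0.16 -0.09  1.64 -0.    1.59  1.56]
 turn -0.24 then cm xyz 0.04 -0.21 -0.64 q6-> 1.62
 turn 0.0 then cm xyz 0.0 0.0 9.7 q6-> 1.62
```

>>> step_arm --moves '[0,-0.2,3,0,0,0,3,0,0,0,2,0,0,0,0.9,0,0,0,0,0,0,0,0,0,0,0,0,0]'

```text
time: 21.67
tool_pos: [515.5, 120.9, 8.5]
eef_rot: [[0.985, 0.174, 0.004], [0.174, -0.985, 0.001], [0.004, 0.0, -1.0]]
ft_force: [0.9, -1.0, 1.5]
opening: 1.001
finger_force: 0.0
```

>>> step_arm --moves '[0,0,0,0,0,0,0,0,0,0,0,0,0,0,0,0,0,0,0,0,0,0,0,0,0,0,0,0,0,0,0,0,0,0,0,0,0,0,0,0]' --hand 1

```text
time: 22.5
tool_pos: [513.5, 120.8, 5.3]
eef_rot: [[0.985, 0.174, -0.0], [0.174, -0.985, -0.0], [-0.0, 0.0, -1.0]]
ft_force: [1.1, -1.6, -1.1]
opening: 0.279
finger_force: 0.0
```

>>> step_arm --moves '[0,0,-1,0,0,0,-2,0,0,0,-3,0,0,0,-3,0,0,0,0,0,0,0,0,0]'

```text
time: 23.0
tool_pos: [515.1, 121.0, 98.8]
eef_rot: [[0.985, 0.174, 0.006], [0.174, -0.985, 0.001], [0.006, 0.0, -1.0]]
ft_force: [-0.0, -0.5, 0.1]
opening: 0.008
finger_force: 0.0
```

```bash
cat > b.py <<'E'
from pl import *
a=2*np.pi/3; H=np.array([454.9,247.4]); e=np.array([np.cos(a),np.sin(a)])
plan([(*(H+120*e),110,a-np.pi/2),(*(H+120*e),10,a-np.pi/2),(*(H+59*e),10,a-np.pi/2)])
E
python3 b.py
```

```text
t 23.0 tcp [515.1 121.   98.8] ay -1.3954 open 0.7 F [-0.  -0.5  0.1] grip 0.0 q [ 0.17 -0.09  1.64 -0.    1.6   1.56]
 turn -109.95 then cm xyz 25.95 1.11 -1.12 q6-> 0.2
 turn 0.0 then cm xyz 0.0 0.0 10.0 q6-> 0.2
 turn 0.0 then cm xyz -6.1 0.0 -0.0 q6-> 0.09
```

The fingers needed more rows to close, and the weight was not gripped. Repeat, pre-narrowed, with a longer close.

>>> step_arm --moves '[0,0,0,0,0,0,0,0,0,0,0,0,0,0,0,0,0,0,0,0,0,0,0,0,0,0,0,0,0,0,0,0,0,0,0,0,0,0,0,0]' --hand 0.5

```text
time: 23.83
tool_pos: [513.6, 120.8, 95.4]
eef_rot: [[0.985, 0.174, 0.0], [0.174, -0.985, -0.0], [0.0, 0.0, -1.0]]
ft_force: [-0.8, -0.3, -0.2]
opening: 0.498
finger_force: 0.0
```

>>> step_arm --moves '[0,0.1,3,0,0,0,3,0,0,0,2,0,0,0,1.2,0,0,0,0,0,0,0,0,0,0,0,0,0]'

```text
time: 24.42
tool_pos: [514.3, 119.9, 4.3]
eef_rot: [[0.985, 0.174, 0.001], [0.174, -0.985, 0.0], [0.001, -0.0, -1.0]]
ft_force: [0.1, 0.4, -0.3]
opening: 0.498
finger_force: 0.0
```

>>> step_arm --moves '[0,0,0,0,0,0,0,0,0,0,0,0,0,0,0,0,0,0,0,0,0,0,0,0,0,0,0,0,0,0,0,0,0,0,0,0,0,0,0,0]' --hand 1

```text
time: 25.25
tool_pos: [513.9, 119.8, 3.7]
eef_rot: [[0.985, 0.174, 0.0], [0.174, -0.985, 0.0], [0.0, -0.0, -1.0]]
ft_force: [-0.4, 0.9, 3.2]
opening: 0.219
finger_force: 30.0
```

```bash
python3 b.py
```

```text
t 25.2 tcp [513.9 119.8   3.7] ay -1.3954 open 19.3 F [-0.4  0.9  3.2] grip 30.0 q [ 0.16 -0.03  1.75  0.    1.43  1.56]
 turn -109.95 then cm xyz 26.0 1.27 -10.63 q6-> 0.2
 turn 0.0 then cm xyz 0.0 0.0 10.0 q6-> 0.2
 turn 0.0 then cm xyz -6.1 0.0 -0.0 q6-> 0.09
```

>>> step_arm --moves '[0,0,-1,0,0,0,-2,0,0,0,-3,0,0,0,-3,0,0,0,-3,0,0,0,-2.6,0,0,0,0,0,0,0,0,0]'

```text
time: 25.92
tool_pos: [514.5, 119.9, 151.0]
eef_rot: [[0.985, 0.174, 0.003], [0.174, -0.985, 0.0], [0.003, 0.0, -1.0]]
ft_force: [0.4, 0.4, -2.6]
opening: 0.226
finger_force: 30.0
```

>>> step_arm --moves '[0,0,0,-6.87,0,0,0,-6.87,0,0,0,-6.87,0,0,0,-6.87,0,0,0,-6.87,0,0,0,-6.87,0,0,0,-6.87,0,0,0,-6.87,0,0,0,-6.87,0,0,0,-6.87,0,0,0,-6.87,0,0,0,-6.87,0,0,0,-6.87,0,0,0,-6.87,0,0,0,-6.87,0,0,0,-6.9]'

```text
time: 27.25
tool_pos: [512.4, 119.6, 146.2]
eef_rot: [[-0.505, 0.863, -0.005], [0.863, 0.505, -0.001], [0.002, -0.005, -1.0]]
ft_force: [0.2, -0.6, -2.1]
opening: 0.224
finger_force: 30.0
```

>>> step_arm --moves '[2,0.12,0,0,2,0.12,0,0,2,0.12,0,0,2,0.12,0,0,2,0.12,0,0,2,0.12,0,0,2,0.12,0,0,2,0.12,0,0,2,0.12,0,0,2,0.12,0,0,2,0.07,0,0,2,0,0,0,2,0,0,0,0,0,0,0,0,0,0,0,0,0,0,0]'

```text
time: 28.58
tool_pos: [394.4, 350.4, 147.6]
eef_rot: [[-0.5, 0.866, -0.002], [0.866, 0.5, -0.002], [-0.001, -0.003, -1.0]]
ft_force: [0.5, -0.0, -1.9]
opening: 0.224
finger_force: 30.0
```

```bash
python3 b.py; cat > hw.py <<'E'
# held-weight fit: from clouds, weight near predicted centre at height z; also hanger stem/stirrup
from pl import *; from fit import *
def held(n,grip=60.9,zu=None):
    s=arm.state(); p=s["tool_pos"]; R=s["eef_rot"]
    c=arm.capture(n); P,ok=cloud(c); return c,P,ok,p,R
E
```

```text
t 28.6 tcp [394.4 350.4 147.6] ay 0.5237 open 19.7 F [ 0.5 -0.  -1.9] grip 30.0 q [ 0.66 -0.1   1.56 -0.    1.69  0.14]
 turn 0.0 then cm xyz 0.05 0.08 3.76 q6-> 0.2
 turn 0.0 then cm xyz 0.0 0.0 10.0 q6-> 0.2
 turn 0.0 then cm xyz -6.1 0.0 -0.0 q6-> 0.09
```

>>> step_arm --moves '[0,0.08,3,0,0,0,3,0,0,0,3,0,0,0,2.5,0,0,0,1.5,0,0,0,0.3,0,0,0,0,0,0,0,0,0,0,0,0,0]'

```text
time: 29.33
tool_pos: [396.6, 352.1, 18.3]
eef_rot: [[-0.499, 0.866, 0.002], [0.866, 0.499, 0.002], [0.0, 0.003, -1.0]]
ft_force: [0.3, 0.7, -1.7]
opening: 0.227
finger_force: 30.0
```

```bash
python3 b.py; cat > hw.py <<'E'
from pl import *; from fit import *
import sys
zb=float(sys.argv[1]); grip=float(sys.argv[2]); H=np.array([454.9,247.4])
s=arm.state(); p=s["tool_pos"]; R=s["eef_rot"]; sg=float(sys.argv[3]) if len(sys.argv)>3 else 1
e=sg*R[:2,0]; a=np.arctan2(e[1],e[0])
for n in("scene","top"):
    c=arm.capture(n); P,ok=cloud(c)
    g=(*(p[:2]-grip*e),a)
    x,sd=fit(c,lambda l:(inside_weight(l)&(l[:,0]<40)),g,zb+4,zb+20,6,rad=42,dth=.15,dxy=8); 
    q=P[ok&(np.hypot(P[...,0]-g[0],P[...,1]-g[1])<33)&(P[...,2]>zb+3)&(P[...,2]<zb+18)]
    r=(q[:,:2]-p[:2])@e; v=(q[:,:2]-p[:2])@np.array([-e[1],e[0]])
    print(n,x.round(2),"tilt fit (z top at grip, slope along e, across)",np.linalg.lstsq(np.c_[np.ones(len(q)),r,v],q[:,2],rcond=None)[0].round(3),len(q),"centre rel pred",(x[:2]-g[:2]).round(1))
    q=P[ok&(np.hypot(P[...,0]-H[0],P[...,1]-H[1])<30)&(P[...,2]>64)&(P[...,2]<110)]
    if len(q): print("  stirrup",len(q),((q.min(0)+q.max(0))/2).round(1),np.ptp(q,0).round(1))
E
python3 hw.py 9 60.9
```

```text
t 29.3 tcp [396.6 352.1  18.3] ay 0.523 open 19.9 F [ 0.3  0.7 -1.7] grip 30.0 q [ 0.66 -0.04  1.73 -0.    1.45  0.14]
 turn -0.03 then cm xyz 0.01 -0.18 -9.17 q6-> 0.2
 turn 0.0 then cm xyz 0.0 0.0 10.0 q6-> 0.2
 turn 0.0 then cm xyz -6.1 0.0 -0.0 q6-> 0.09
scene [427.34 298.12   1.98] tilt fit (z top at grip, slope along e, across) [ 2.7323e+01  6.0000e-02 -2.4000e-02] 231 centre rel pred [ 0.4 -1.2]
  stirrup 90 [455.6 244.8  84.8] [15.9 34.2 41. ]
top [425.72 300.25   2.11] tilt fit (z top at grip, slope along e, across) [2.5257e+01 2.5000e-02 0.0000e+00] 374 centre rel pred [-1.3  0.9]
  stirrup 72 [454.9 245.6  86.4] [15.5 29.1 44.1]
```

>>> step_arm --moves '[-0.5,-0.22,0.3,0,-1,0,0,0,-1,0,0,0,-1,0,0.1,0,-1,0,0,0,-0.8,0,0,0,-0.7,0,0,0,0,0,0,0,0,0,0,0,0,0,0,0]'

```text
time: 30.27
tool_pos: [423.5, 298.8, 12.4]
eef_rot: [[-0.5, 0.866, -0.0], [0.866, 0.5, 0.0], [0.0, 0.0, -1.0]]
ft_force: [0.3, 0.3, -2.2]
opening: 0.221
finger_force: 30.0
```

```bash
sed -i 's/247.4/246.4/' b.py hw.py; python3 b.py; python3 hw.py 9 60.9
```

```text
t 30.3 tcp [423.5 298.8  12.4] ay 0.5234 open 19.4 F [ 0.3  0.3 -2.2] grip 30.0 q [ 0.55 -0.07  1.76  0.    1.44  0.03]
 turn -0.01 then cm xyz 5.89 0.1 -9.76 q6-> 0.2
 turn 0.0 then cm xyz 0.0 0.0 10.0 q6-> 0.2
 turn 0.0 then cm xyz -6.1 0.0 -0.0 q6-> 0.09
scene [456.04 252.07   2.  ] tilt fit (z top at grip, slope along e, across) [ 2.1123e+01  3.5000e-02 -5.0000e-03] 246 centre rel pred [2.1 6. ]
  stirrup 93 [455.6 252.7  86.2] [15.3 47.  44.5]
top [452.92 248.02   2.08] tilt fit (z top at grip, slope along e, across) [2.0484e+01 2.5000e-02 1.2000e-02] 365 centre rel pred [-1.  2.]
  stirrup 68 [455.  245.5  85. ] [14.9 29.2 41.9]
```

>>> step_arm --moves '[-0.1,0.05,0.2,0,0,0,0.15,0,0,0,0,0,0,0,0,0]'

```text
time: 30.7
tool_pos: [424.4, 298.3, 8.9]
eef_rot: [[-0.5, 0.866, 0.0], [0.866, 0.5, 0.0], [0.0, 0.0, -1.0]]
ft_force: [0.2, 0.3, -1.3]
opening: 0.224
finger_force: 30.0
```

>>> step_arm --moves '[0,0,0,0,0,0,0,0,0,0,0,0,0,0,0,0,0,0,0,0,0,0,0,0]' --hand 0.5

```text
time: 31.2
tool_pos: [424.5, 298.0, 8.9]
eef_rot: [[-0.5, 0.866, 0.0], [0.866, 0.5, -0.0], [-0.0, 0.0, -1.0]]
ft_force: [0.5, 1.0, 0.1]
opening: 0.499
finger_force: 0.0
```

>>> step_arm --moves '[0,0,-1,0,0,0,-2,0,0,0,-3,0,0,0,-3,0,0,0,-3,0,0,0,-1,0,0,0,0,0,0,0,0,0]'

```text
time: 31.87
tool_pos: [424.6, 298.1, 138.9]
eef_rot: [[-0.5, 0.866, 0.001], [0.866, 0.5, 0.0], [-0.0, 0.001, -1.0]]
ft_force: [-0.9, -0.4, -1.1]
opening: 0.5
finger_force: 0.0
```

```bash
cat > m2.py <<'E'
from pl import *; from fit import *
import sys
zb=float(sys.argv[1]); a=float(sys.argv[2]); H=(455,246.4)
for n in("scene","top"):
    c=arm.capture(n); np.savez(f"{n}3.npz",**c); P,ok=cloud(c)
    x,sd=fit(c,inside_weight,(*H,a),zb+4 if zb>6 else 6,zb+22,5,rad=80,dth=.3,dxy=8); print(n,"weight on hanger",x.round(2))
    for k,g in dict(w1=(438.2,450.6,.2),w2=(449.3,369.4,-.14)).items():
        if k in sys.argv: x,s=fit(c,inside_weight,g,5,20,5,dth=.3,dxy=8); print(k,x.round(2),s.round(2))
    q=P[ok&(np.hypot(P[...,0]-455,P[...,1]-246)<30)&(P[...,2]>64)&(P[...,2]<110)]
    w,V=np.linalg.eigh(np.cov(q[:,:2].T)); print("  stirrup",len(q),((q.min(0)+q.max(0))/2).round(1),np.ptp(q,0).round(1),V[:,1].round(2))
    im=c["pixels"][:,:,::-1]
    k=im[155:235,265:345] if n=="scene" else im[195:255,190:270]
    k=cv2.resize(k,(400,400 if n=="scene" else 300),interpolation=cv2.INTER_CUBIC); k=cv2.copyMakeBorder(k,0,400-k.shape[0],0,0,0)
    out=k if n=="scene" else cv2.hconcat([out,k])
cv2.imwrite(f"pics/g{int(arm.state()['time']*10)}.png",out); print(f"g{int(arm.state()['time']*10)}.png")
E
python3 m2.py 5 2.094 w2
cat > b.py <<'E'
from pl import *
a=-.14
g=np.array([449.4,369.4])+60*np.array([np.cos(a),np.sin(a)]); print(g)
plan([(*g,100,a+np.pi/2),(*g,3.5,a+np.pi/2)])
E
python3 b.py
```

```text
scene weight on hanger [453.6  245.51   2.09]
w2 [ 4.4857e+02  3.6887e+02 -1.6000e-01] 0.02
  stirrup 92 [455.9 245.8  85.2] [14.7 33.1 42.4] [-0.21  0.98]
top weight on hanger [454.15 246.29   2.09]
w2 [ 4.4853e+02  3.7280e+02 -1.0000e-01] 3.67
  stirrup 69 [454.8 245.9  85.2] [14.4 30.  41.5] [-0.22  0.98]
g319.png
[508.81295977 361.02741312]
t 32.0 tcp [423.7 297.5 136.6] ay 0.5235 open 43.7 F [ 0.4 -0.7 -0.6] grip 0.0 q [ 0.55 -0.13  1.6   0.    1.67  0.02]
 turn -51.98 then cm xyz -7.55 7.47 3.66 q6-> -0.81
 turn 0.0 then cm xyz 0.0 0.0 9.65 q6-> -0.81
```

>>> step_arm --moves '[0,0,0,-6.5,0,0,0,-6.5,0,0,0,-6.5,0,0,0,-6.5,0,0,0,-6.5,0,0,0,-6.5,0,0,0,-6.5,0,0,0,-6.5,-2,2,0,0,-2,2,0,0,-2,2,0,0,-1.55,1.47,0,0,0,0,3,0,0,0,3,0,0,0,3,0,0,0,0,0,0,0,0,0,0,0,0,0]'

```text
time: 33.47
tool_pos: [509.7, 361.5, 49.5]
eef_rot: [[-0.99, 0.139, -0.0], [0.139, 0.99, -0.0], [0.0, -0.0, -1.0]]
ft_force: [0.7, 0.2, 0.3]
opening: 0.499
finger_force: 0.0
```

```bash
python3 b.py
```

```text
[508.81295977 361.02741312]
t 33.5 tcp [509.7 361.5  49.5] ay 1.4311 open 43.9 F [0.7 0.2 0.3] grip 0.0 q [ 0.56  0.19  1.43  0.    1.52 -0.87]
 turn 0.02 then cm xyz 0.08 -0.06 -5.05 q6-> -0.81
 turn 0.0 then cm xyz 0.0 0.0 9.65 q6-> -0.81
```

>>> step_arm --moves '[0.08,-0.05,2,0,0,0,1.6,0,0,0,1,0,0,0,0,0,0,0,0,0,0,0,0,0]'

```text
time: 33.97
tool_pos: [509.7, 361.7, 4.9]
eef_rot: [[-0.99, 0.139, 0.002], [0.139, 0.99, 0.001], [-0.002, 0.002, -1.0]]
ft_force: [-0.2, 0.5, 0.4]
opening: 0.5
finger_force: 0.0
```

>>> step_arm --moves '[0,0,0,0,0,0,0,0,0,0,0,0,0,0,0,0,0,0,0,0,0,0,0,0,0,0,0,0,0,0,0,0]' --hand 1

```text
time: 34.63
tool_pos: [509.0, 361.3, 3.3]
eef_rot: [[-0.99, 0.139, 0.001], [0.139, 0.99, 0.0], [-0.0, 0.0, -1.0]]
ft_force: [0.2, -0.9, 3.1]
opening: 0.224
finger_force: 30.0
```

```bash
cat > b.py <<'E'
from pl import *
a=-2*np.pi/3; H=np.array([454.7,246.2]); e=np.array([np.cos(a),np.sin(a)])
plan([(*(H+120*e),150,a+np.pi/2),(*(H+120*e),23,a+np.pi/2),(*(H+59*e),23,a+np.pi/2)])
E
python3 b.py
```

```text
t 34.6 tcp [509.  361.3   3.3] ay 1.4311 open 19.7 F [ 0.2 -0.9  3.1] grip 30.0 q [ 0.56  0.22  1.48  0.    1.44 -0.87]
 turn 111.99 then cm xyz -24.68 1.05 -14.67 q6-> 0.87
 turn 0.0 then cm xyz 0.0 0.0 12.7 q6-> 0.87
 turn 0.0 then cm xyz 6.1 -0.0 -0.0 q6-> 0.95
```

>>> step_arm --moves '[0,0,-1,0,0,0,-2,0,0,0,-3,0,0,0,-3,0,0,0,-3,0,0,0,-2.7,0,0,0,0,0,0,0,0,0]'

```text
time: 35.3
tool_pos: [509.5, 361.6, 151.9]
eef_rot: [[-0.99, 0.139, 0.003], [0.139, 0.99, 0.002], [-0.003, 0.002, -1.0]]
ft_force: [0.0, -0.1, -1.8]
opening: 0.224
finger_force: 30.0
```

>>> step_arm --moves '[0,0,0,7,0,0,0,7,0,0,0,7,0,0,0,7,0,0,0,7,0,0,0,7,0,0,0,7,0,0,0,7,0,0,0,7,0,0,0,7,0,0,0,7,0,0,0,7,0,0,0,7,0,0,0,7,0,0,0,7,0,0,0,7]'

```text
time: 36.63
tool_pos: [507.6, 360.4, 146.3]
eef_rot: [[0.505, 0.863, -0.005], [0.863, -0.505, -0.003], [-0.005, -0.003, -1.0]]
ft_force: [0.5, 0.5, -0.8]
opening: 0.221
finger_force: 30.0
```

>>> step_arm --moves '[-2,0.1,0,0,-2,0.1,0,0,-2,0.1,0,0,-2,0.1,0,0,-2,0.1,0,0,-2,0.1,0,0,-2,0.1,0,0,-2,0.1,0,0,-2,0.1,0,0,-2,0.1,0,0,-2,0.05,0,0,-2,0,0,0,-0.7,0,0,0,0,0,0,0,0,0,0,0,0,0,0,0]'

```text
time: 37.97
tool_pos: [394.4, 142.5, 149.1]
eef_rot: [[0.5, 0.866, -0.001], [0.866, -0.5, 0.0], [-0.001, -0.001, -1.0]]
ft_force: [0.1, -0.5, -1.1]
opening: 0.223
finger_force: 30.0
```

```bash
python3 b.py
```

```text
t 38.0 tcp [394.4 142.5 149.1] ay -0.5233 open 19.6 F [ 0.1 -0.5 -1.1] grip 30.0 q [ 0.27 -0.41  1.81  0.    1.74  0.79]
 turn 0.01 then cm xyz -0.0 0.04 -0.09 q6-> 0.87
 turn 0.0 then cm xyz 0.0 0.0 12.7 q6-> 0.87
 turn 0.0 then cm xyz 6.1 -0.0 -0.0 q6-> 0.95
```

>>> step_arm --moves '[0,0.04,3,0,0,0,3,0,0,0,3,0,0,0,2.2,0,0,0,1.1,0,0,0,0,0,0,0,0,0,0,0,0,0]'

```text
time: 38.63
tool_pos: [395.8, 142.3, 28.7]
eef_rot: [[0.5, 0.866, 0.002], [0.866, -0.5, 0.001], [0.002, 0.002, -1.0]]
ft_force: [-0.3, -1.0, -2.0]
opening: 0.226
finger_force: 30.0
```

```bash
sed -i 's/454.9,246.4/454.7,246.2/' hw.py; python3 b.py; python3 hw.py 23 60 -1
```

```text
t 38.6 tcp [395.8 142.3  28.7] ay -0.5233 open 19.9 F [-0.3 -1.  -2. ] grip 30.0 q [ 0.26 -0.37  1.99  0.    1.51  0.79]
 turn 0.02 then cm xyz -0.06 -0.09 -12.13 q6-> 0.87
 turn 0.0 then cm xyz 0.0 0.0 12.7 q6-> 0.87
 turn 0.0 then cm xyz 6.1 -0.0 -0.0 q6-> 0.95
scene [423.95 192.27  -2.19] tilt fit (z top at grip, slope along e, across) [ 3.491e+01 -1.700e-02 -7.000e-03] 111 centre rel pred [-1.9 -2. ]
  stirrup 30 [458.  244.8  83.1] [ 9.8 32.7 34.2]
top [421.28 196.87  -1.97] tilt fit (z top at grip, slope along e, across) [0. 0. 0.] 0 centre rel pred [-4.5  2.6]
```

>>> step_arm --moves '[0.5,-0.07,0.1,0,1,0,0,0,1,0,0,0,1,0,0,0,1,0,0,0,0.8,0,0,0,0.75,0,0,0,0,0,0,0,0,0,0,0,0,0,0,0]'

```text
time: 39.57
tool_pos: [424.1, 194.4, 25.7]
eef_rot: [[0.5, 0.866, -0.001], [0.866, -0.5, -0.0], [-0.001, -0.0, -1.0]]
ft_force: [-1.1, -0.8, -1.2]
opening: 0.224
finger_force: 30.0
```

```bash
python3 b.py; python3 hw.py 21 60 -1
```

```text
t 39.6 tcp [424.1 194.4  25.7] ay -0.5235 open 19.7 F [-1.1 -0.8 -1.2] grip 30.0 q [ 0.36 -0.22  1.88 -0.    1.48  0.88]
 turn 0.01 then cm xyz -5.98 0.05 -12.43 q6-> 0.87
 turn 0.0 then cm xyz 0.0 0.0 12.7 q6-> 0.87
 turn 0.0 then cm xyz 6.1 -0.0 -0.0 q6-> 0.95
scene [453.15 250.84  -2.16] tilt fit (z top at grip, slope along e, across) [ 3.191e+01 -1.900e-02 -1.900e-02] 110 centre rel pred [-1.   4.5]
top [449.61 248.92  -1.97] tilt fit (z top at grip, slope along e, across) [0. 0. 0.] 0 centre rel pred [-4.5  2.6]
```

>>> step_arm --moves '[0.1,0.04,0.3,0,0,0,0.2,0,0,0,0.15,0,0,0,0,0,0,0,0,0,0,0,0,0]'

```text
time: 40.17
tool_pos: [425.2, 195.1, 19.4]
eef_rot: [[0.5, 0.866, 0.0], [0.866, -0.5, -0.0], [-0.0, 0.0, -1.0]]
ft_force: [0.7, -1.4, -1.5]
opening: 0.225
finger_force: 30.0
```

>>> step_arm --moves '[0,0,0,0,0,0,0,0,0,0,0,0,0,0,0,0,0,0,0,0,0,0,0,0]' --hand 0.5

```text
time: 40.67
tool_pos: [425.2, 195.2, 19.5]
eef_rot: [[0.5, 0.866, 0.0], [0.866, -0.5, 0.0], [0.0, 0.0, -1.0]]
ft_force: [-0.2, 0.3, -0.3]
opening: 0.499
finger_force: 0.0
```

>>> step_arm --moves '[0,0,-1,0,0,0,-2,0,0,0,-3,0,0,0,-3,0,0,0,-3,0,0,0,-2,0,-2,0,0,0,-3,0,0,0,-3,0,0,0,0,0,0,0,0,0,0,0]'

```text
time: 41.58
tool_pos: [385.2, 125.3, 160.6]
eef_rot: [[0.502, 0.865, 0.002], [0.865, -0.502, 0.001], [0.002, 0.002, -1.0]]
ft_force: [-0.4, 0.9, 0.0]
opening: 0.502
finger_force: 0.0
```

```bash
python3 m2.py 15 -2.094 w1
cat > b.py <<'E'
from pl import *
a=.203
g=np.array([438.3,450.5])+60*np.array([np.cos(a),np.sin(a)]); print(g)
plan([(*g,100,a+np.pi/2),(*g,3.2,a+np.pi/2)])
E
python3 b.py
```

```text
scene weight on hanger [456.2  253.42  -2.07]
w1 [4.4237e+02 4.5044e+02 3.5000e-01] 0.28
  stirrup 47 [457.9 234.1  84.1] [12. 14. 39.] [-0.77 -0.64]
top weight on hanger [451.75 249.18  -1.92]
w1 [4.3832e+02 4.5123e+02 1.8000e-01] 0.28
[497.06796963 462.59651793]
t 41.7 tcp [385.5 126.2 160. ] ay -0.5238 open 43.8 F [-0.1  0.5 -0.3] grip 0.0 q [ 0.23 -0.45  1.82  0.    1.77  0.76]
 turn -131.65 then cm xyz -17.71 30.7 6.0 q6-> -1.02
 turn 0.0 then cm xyz 0.0 0.0 9.68 q6-> -1.02
  avg = a.mean(axis, **keepdims_kw)
  ret = um.true_divide(
m2.py:10: RuntimeWarning: Degrees of freedom <= 0 for slice
  w,V=np.linalg.eigh(np.cov(q[:,:2].T)); print("  stirrup",len(q),((q.min(0)+q.max(0))/2).round(1),np.ptp(q,0).round(1),V[:,1].round(2))
  c *= np.true_divide(1, fact)
  c *= np.true_divide(1, fact)
Traceback (most recent call last):
  File "m2.py", line 10, in <module>
    w,V=np.linalg.eigh(np.cov(q[:,:2].T)); print("  stirrup",len(q),((q.min(0)+q.max(0))/2).round(1),np.ptp(q,0).round(1),V[:,1].round(2))
                                                                      ~~~~~^^^
ValueError: zero-size array to reduction operation minimum which has no identity
```

>>> step_arm --moves '[0,0,0,-6.93,0,0,0,-6.93,0,0,0,-6.93,0,0,0,-6.93,0,0,0,-6.93,0,0,0,-6.93,0,0,0,-6.93,0,0,0,-6.93,0,0,0,-6.93,0,0,0,-6.93,0,0,0,-6.93,0,0,0,-6.93,0,0,0,-6.93,0,0,0,-6.93,0,0,0,-6.93,0,0,0,-6.93,0,0,0,-6.93,0,0,0,-6.93,0,0,0,-6.93]'

```text
time: 43.27
tool_pos: [385.5, 126.8, 159.3]
eef_rot: [[-0.978, -0.209, -0.001], [-0.209, 0.978, 0.0], [0.001, 0.0, -1.0]]
ft_force: [0.4, 0.2, -1.1]
opening: 0.501
finger_force: 0.0
```

>>> step_arm --moves '[-1.2,2.1,0,0,-1.2,2.1,0,0,-1.2,2.1,0,0,-1.2,2.1,0,0,-1.2,2.1,0,0,-1.2,2.1,0,0,-1.2,2.1,0,0,-1.2,2.1,0,0,-1.2,2.1,0,0,-1.2,2.1,0,0,-1.2,2.1,0,0,-1.2,2.1,0,0,-1.2,2.1,0,0,-1.2,2.1,0,0,-0.9,1.3,2,0,0,0,3,0,0,0,3,0,0,0,0,0,0,0,0,0,0,0,0,0]'

```text
time: 44.93
tool_pos: [496.7, 463.2, 80.8]
eef_rot: [[-0.979, -0.203, 0.001], [-0.203, 0.979, 0.001], [-0.001, 0.001, -1.0]]
ft_force: [-0.8, -0.1, 0.7]
opening: 0.498
finger_force: 0.0
```

```bash
python3 b.py; python3 m2.py 15 -2.094 w1
```

```text
[497.06796963 462.59651793]
t 44.9 tcp [496.7 463.2  80.8] ay 1.7749 open 43.8 F [-0.8 -0.1  0.7] grip 0.0 q [ 0.7   0.32  1.22  0.    1.6  -1.07]
 turn 0.07 then cm xyz -0.03 -0.07 -1.92 q6-> -1.02
 turn 0.0 then cm xyz 0.0 0.0 9.68 q6-> -1.02
scene weight on hanger [456.62 252.2   -2.1 ]
w1 [4.3865e+02 4.4915e+02 1.9000e-01] 0.11
  stirrup 88 [455.7 245.2  84. ] [17.4 31.2 39.3] [-0.23  0.97]
top weight on hanger [454.46 247.66  -2.09]
w1 [4.3776e+02 4.5030e+02 2.1000e-01] 0.02
  stirrup 70 [454.7 245.5  84.8] [14.8 29.1 41. ] [-0.21  0.98]
g450.png
```

View pics/g450.png

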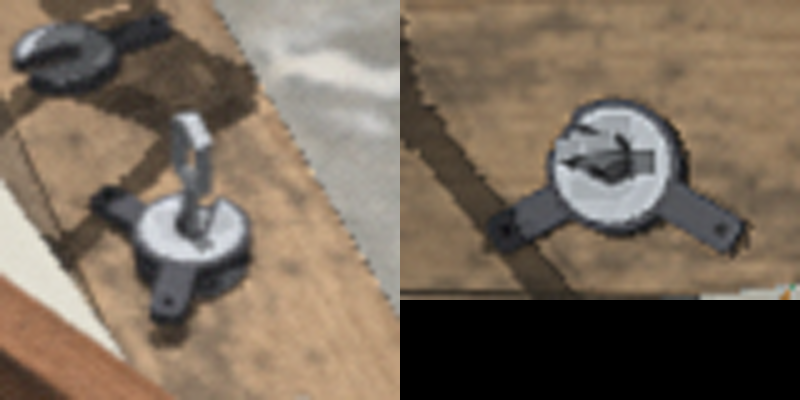

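>>> step_arm --moves '[0,-0.07,3,0,0,0,3,0,0,0,1.2,0,0,0,0.5,0,0,0,0,0,0,0,0,0,0,0,0,0]'

```text
time: 45.62
tool_pos: [497.7, 462.6, 5.2]
eef_rot: [[-0.979, -0.202, 0.003], [-0.202, 0.979, 0.003], [-0.003, 0.002, -1.0]]
ft_force: [0.1, -0.2, 0.6]
opening: 0.495
finger_force: 0.0
```

>>> step_arm --moves '[0,0,0,0,0,0,0,0,0,0,0,0,0,0,0,0,0,0,0,0,0,0,0,0,0,0,0,0,0,0,0,0]' --hand 1

```text
time: 46.28
tool_pos: [496.7, 461.8, 2.9]
eef_rot: [[-0.979, -0.202, 0.0], [-0.202, 0.979, 0.0], [-0.001, 0.0, -1.0]]
ft_force: [-0.7, -0.5, 2.9]
opening: 0.224
finger_force: 30.0
```

```bash
cat > b.py <<'E'
from pl import *
a=0; H=np.array([454.7,246.0]); e=np.array([np.cos(a),np.sin(a)])
plan([(*(H+120*e),150,a+np.pi/2),(*(H+120*e),37,a+np.pi/2),(*(H+59*e),37,a+np.pi/2)])
E
python3 b.py
```

```text
t 46.3 tcp [496.7 461.8   2.9] ay 1.7745 open 19.7 F [-0.7 -0.5  2.9] grip 30.0 q [ 0.7   0.36  1.31  0.    1.47 -1.08]
 turn 11.67 then cm xyz -7.8 -21.58 -14.71 q6-> -1.17
 turn 0.0 then cm xyz 0.0 0.0 11.3 q6-> -1.17
 turn 0.0 then cm xyz 6.1 -0.0 -0.0 q6-> -1.12
```

The picture shows both weights flat on the hanger with their slots on the stem and their ears spread. The third weight is now gripped, so I carry it over.

>>> step_arm --moves '[0,0,-1,0,0,0,-2,0,0,0,-3,0,0,0,-3,0,0,0,-3,0,0,0,-2.7,0,0,0,0,5.83,0,0,0,5.84,0,0,0,0]'

```text
time: 47.03
tool_pos: [496.7, 461.7, 150.2]
eef_rot: [[-1.0, 0.004, 0.001], [0.004, 1.0, 0.0], [-0.001, 0.0, -1.0]]
ft_force: [0.3, -0.7, -1.5]
opening: 0.225
finger_force: 30.0
```

>>> step_arm --moves '[-0.7,-2,0,0,-0.7,-2,0,0,-0.7,-2,0,0,-0.7,-2,0,0,-0.7,-2,0,0,-0.7,-2,0,0,-0.7,-2,0,0,-0.7,-2,0,0,-0.7,-2,0,0,-0.7,-2,0,0,-0.8,-1.58,0,0,0,0,3,0,0,0,3,0,0,0,2,0,0,0,2,0,0,0,0.9,0,0,0,0,0,0,0,0,0,0,0,0,0]'

```text
time: 48.62
tool_pos: [575.3, 246.2, 42.1]
eef_rot: [[-1.0, -0.001, 0.002], [-0.001, 1.0, 0.001], [-0.002, 0.001, -1.0]]
ft_force: [0.3, 1.0, -1.6]
opening: 0.222
finger_force: 30.0
```

```bash
sed -i 's/454.7,246.2/454.7,246.0/' hw.py; python3 b.py; python3 hw.py 34 59.6 -1
```

```text
t 48.6 tcp [575.3 246.2  42.1] ay 1.5717 open 19.5 F [ 0.3  1.  -1.6] grip 30.0 q [ 0.35  0.2   1.44 -0.    1.51 -1.22]
 turn 0.05 then cm xyz 0.06 -0.02 -10.79 q6-> -1.17
 turn 0.0 then cm xyz 0.0 0.0 11.3 q6-> -1.17
 turn 0.0 then cm xyz 6.1 -0.0 -0.0 q6-> -1.12
scene [5.1673e+02 2.4438e+02 5.0000e-02] tilt fit (z top at grip, slope along e, across) [5.1223e+01 4.6000e-02 2.8000e-02] 274 centre rel pred [ 1.  -1.8]
  stirrup 92 [455.3 246.2  84.4] [15.9 35.4 40.5]
top [5.1609e+02 2.4706e+02 1.0000e-02] tilt fit (z top at grip, slope along e, across) [ 4.9705e+01  1.2000e-02 -4.0000e-03] 335 centre rel pred [0.3 0.9]
```

>>> step_arm --moves '[0.5,0,0.4,0,1,0,0.2,0,1,0,0,0,1,0,0,0,1,0,0,0,0.9,0,0,0,0.7,0,0,0,0,0,0,0,0,0,0,0,0,0,0,0]'

```text
time: 49.55
tool_pos: [513.8, 245.9, 34.6]
eef_rot: [[-1.0, 0.0, 0.001], [0.0, 1.0, 0.0], [-0.001, 0.0, -1.0]]
ft_force: [0.0, -0.2, -1.4]
opening: 0.227
finger_force: 30.0
```

```bash
python3 b.py; python3 hw.py 30 59.6 -1
```

```text
t 49.5 tcp [513.8 245.9  34.6] ay 1.5708 open 19.9 F [ 0.  -0.2 -1.4] grip 30.0 q [ 0.39  0.06  1.6  -0.    1.48 -1.18]
 turn -0.0 then cm xyz -6.09 0.01 -11.54 q6-> -1.17
 turn 0.0 then cm xyz 0.0 0.0 11.3 q6-> -1.17
 turn 0.0 then cm xyz 6.1 -0.0 -0.0 q6-> -1.12
scene [4.5578e+02 2.5201e+02 1.3000e-01] tilt fit (z top at grip, slope along e, across) [4.3678e+01 3.1000e-02 1.9000e-02] 247 centre rel pred [1.5 6.1]
  stirrup 90 [455.4 244.4  85. ] [16.7 37.9 41.7]
top [4.5463e+02 2.4829e+02 2.0000e-02] tilt fit (z top at grip, slope along e, across) [ 4.2823e+01  1.4000e-02 -3.0000e-03] 340 centre rel pred [0.4 2.4]
  stirrup 69 [454.6 245.8  85.8] [14.8 29.6 43.5]
```

>>> step_arm --moves '[0.05,0,0.3,0,0,0,0.25,0,0,0,0,0,0,0,0,0]'

```text
time: 49.98
tool_pos: [513.0, 245.7, 28.4]
eef_rot: [[-1.0, 0.0, -0.001], [0.0, 1.0, -0.0], [0.001, -0.0, -1.0]]
ft_force: [0.3, -0.7, -2.4]
opening: 0.224
finger_force: 30.0
```

>>> step_arm --moves '[0,0,0,0,0,0,0,0,0,0,0,0,0,0,0,0,0,0,0,0,0,0,0,0]' --hand 0.5

```text
time: 50.48
tool_pos: [513.1, 245.9, 29.0]
eef_rot: [[-1.0, 0.0, 0.0], [0.0, 1.0, 0.0], [-0.0, 0.0, -1.0]]
ft_force: [-0.6, 0.1, -0.8]
opening: 0.5
finger_force: 0.0
```

>>> step_arm --moves '[0,0,-1,0,0,0,-2,0,0,0,-3,0,0,0,-3,0,0,0,-3,0,0,0,-2,0,0,0,0,-6.3,0,0,0,-6.3,-2,1,0,0,-2,2,0,0,-2,2,0,0,0,2,0,0,0,2,0,0,0,0,0,0,0,0,0,0]'

```text
time: 51.73
tool_pos: [551.8, 347.4, 169.3]
eef_rot: [[-0.976, -0.22, 0.0], [-0.22, 0.976, -0.0], [-0.0, -0.0, -1.0]]
ft_force: [0.2, -0.6, 0.3]
opening: 0.496
finger_force: 0.0
```

```bash
cat > b.py <<'E'
from pl import *
H=(454.8,245.9)
plan([(*H,160,1.79),(*H,66,1.79)])
E
python3 b.py; python3 m2.py 25 0
```

```text
t 51.7 tcp [551.8 347.4 169.3] ay 1.7923 open 43.7 F [ 0.2 -0.6  0.3] grip 0.0 q [ 0.51  0.23  1.17 -0.    1.74 -1.28]
 turn 0.13 then cm xyz 11.67 -7.8 0.93 q6-> -1.29
 turn 0.0 then cm xyz 0.0 0.0 9.4 q6-> -1.29
scene weight on hanger [ 4.5516e+02  2.5189e+02 -1.9000e-01]
  stirrup 91 [455.7 245.5  84.3] [15.7 35.9 39.7] [-0.22  0.98]
top weight on hanger [4.5374e+02 2.4716e+02 1.0000e-02]
  stirrup 69 [454.9 245.5  85.3] [14.8 28.9 42.5] [-0.21  0.98]
g518.png
```

View pics/g518.png

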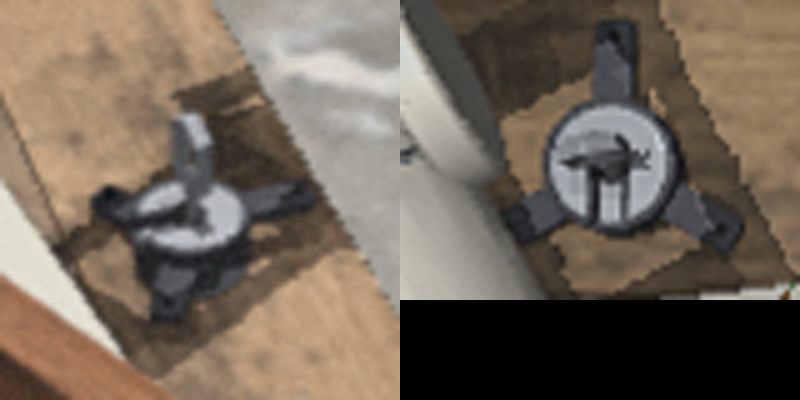

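All three weights sit flat with their ears 120° apart. Next, grip the stirrup.

>>> step_arm --moves '[2,-1.3,0,0.13,2,-1.3,0,0,2,-1.3,0,0,2,-1.3,0,0,2,-1.3,0,0,1.67,-1.3,0,0,0,0,0,0,0,0,2,0,0,0,2,0,0,0,0,0,0,0,0,0]'

```text
time: 52.75
tool_pos: [454.6, 244.7, 128.3]
eef_rot: [[-0.977, -0.215, -0.002], [-0.215, 0.977, -0.001], [0.002, -0.001, -1.0]]
ft_force: [-0.2, -0.6, -0.7]
opening: 0.497
finger_force: 0.0
```

```bash
sed -i 's/,66,/,62,/' b.py; python3 b.py
```

```text
t 52.8 tcp [454.6 244.7 128.3] ay 1.7875 open 43.7 F [-0.2 -0.6 -0.7] grip 0.0 q [ 0.43 -0.13  1.62 -0.    1.66 -1.36]
 turn -0.14 then cm xyz -0.04 0.12 -3.17 q6-> -1.29
 turn 0.0 then cm xyz 0.0 0.0 9.8 q6-> -1.29
```

>>> step_arm --moves '[0,0.1,2,0,0,0,2,0,0,0,1.5,0,0,0,1,0,0,0,0,0,0,0,0,0,0,0,0,0]'

```text
time: 53.33
tool_pos: [455.6, 246.7, 65.6]
eef_rot: [[-0.976, -0.216, 0.002], [-0.216, 0.976, 0.001], [-0.002, 0.0, -1.0]]
ft_force: [0.3, 0.8, 1.0]
opening: 0.504
finger_force: 0.0
```

>>> step_arm --moves '[0,0,0,0,0,0,0,0,0,0,0,0,0,0,0,0,0,0,0,0,0,0,0,0,0,0,0,0]' --hand 1

```text
time: 53.92
tool_pos: [455.3, 246.4, 64.9]
eef_rot: [[-0.976, -0.216, 0.002], [-0.216, 0.976, 0.0], [-0.002, -0.0, -1.0]]
ft_force: [0.2, -1.5, 5.0]
opening: 0.337
finger_force: 30.0
```

```bash
cat > b.py <<'E'
from pl import *
e=np.array([np.cos(1.535),np.sin(1.535)]); B=np.array([517.2,-221]); S=B+80*e; print(S)
d=arm.state()["tool_pos"][2]; print(d)
plan([(*S,180,-.036),(*S,49+62,-.036),(*B,49+62,-.036),(*B,26+62,-.036)])
E
python3 b.py
```

```text
[ 520.0630946  -141.05124961]
64.94440100126124
t 53.9 tcp [455.3 246.4  64.9] ay 1.7882 open 29.7 F [ 0.2 -1.5  5. ] grip 30.0 q [ 0.43 -0.11  1.71 -0.    1.54 -1.36]
 turn 104.52 then cm xyz -38.48 7.86 -11.51 q6-> -0.23
 turn 0.0 then cm xyz 0.0 0.0 6.9 q6-> -0.23
 turn 0.0 then cm xyz -8.0 0.0 -0.0 q6-> -0.37
 turn 0.0 then cm xyz 0.0 0.0 2.3 q6-> -0.37
```

>>> step_arm --moves '[0,0,-0.3,0,0,0,-0.7,0,0,0,-1.5,0,0,0,-2,0,0,0,-2,0,0,0,-2,0,0,0,-1.5,0,0,0,-1,0,0,0,-0.5,0,0,0,0,0,0,0,0,0]'

```text
time: 54.83
tool_pos: [454.3, 246.3, 177.7]
eef_rot: [[-0.976, -0.216, -0.002], [-0.216, 0.976, -0.001], [0.002, -0.0, -1.0]]
ft_force: [0.3, 0.6, -7.5]
opening: 0.341
finger_force: 30.0
```

>>> step_arm --moves '[0,0,0,2,0,0,0,4,0,0,0,6,0,0,0,6.5,0,0,0,6.5,0,0,0,6.5,0,0,0,6.5,0,0,0,6.5,0,0,0,6.5,0,0,0,6.5,0,0,0,6.5,0,0,0,6.5,0,0,0,6.5,0,0,0,6.5,0,0,0,6.5,0,0,0,6,0,0,0,5,0,0,0,3.5,0,0,0,0,0,0,0,0]'

```text
time: 56.5
tool_pos: [454.2, 246.1, 177.4]
eef_rot: [[0.033, 0.999, -0.002], [0.999, -0.033, -0.001], [-0.001, -0.002, -1.0]]
ft_force: [0.2, 0.1, -5.4]
opening: 0.34
finger_force: 30.0
```

```bash
sed -i 's/+62/+65/g' b.py; python3 b.py
```

```text
[ 520.0630946  -141.05124961]
177.41541091246518
t 56.5 tcp [454.2 246.1 177.4] ay -0.0335 open 29.9 F [ 0.2  0.1 -5.4] grip 30.0 q [ 0.43 -0.14  1.53  0.    1.75  0.46]
 turn 0.14 then cm xyz -38.46 7.98 -0.26 q6-> -0.23
 turn 0.0 then cm xyz 0.0 0.0 6.6 q6-> -0.23
 turn 0.0 then cm xyz -8.0 0.0 -0.0 q6-> -0.37
 turn 0.0 then cm xyz 0.0 0.0 2.3 q6-> -0.37
```

>>> step_arm --moves '[-0.5,0.1,0,0.1,-1,0.2,0,0,-1.5,0.3,0,0,-1.9,0.4,0,0,-1.9,0.4,0,0,-1.9,0.4,0,0,-1.9,0.4,0,0,-1.9,0.4,0,0,-1.9,0.4,0,0,-1.9,0.4,0,0,-1.9,0.4,0,0,-1.9,0.4,0,0,-1.9,0.4,0,0,-1.9,0.4,0,0,-1.9,0.4,0,0,-1.9,0.4,0,0,-1.9,0.4,0,0,-1.9,0.4,0,0,-1.9,0.4,0,0,-1.9,0.4,0,0]'

```text
time: 58.17
tool_pos: [515.1, -111.0, 178.9]
eef_rot: [[0.037, 0.999, -0.0], [0.999, -0.037, -0.0], [-0.0, -0.0, -1.0]]
ft_force: [0.4, 0.1, -6.9]
opening: 0.345
finger_force: 30.0
```

>>> step_arm --moves '[-1.5,0.3,0,0,-1,0.2,0,0,-0.7,0.1,0,0,0,0,0,0,0,0,0.5,0,0,0,1,0,0,0,1.5,0,0,0,1.5,0,0,0,1,0,0,0,0.6,0,0,0,0.3,0,0,0,0,0,0,0,0,0,0,0,0,0,0,0,0,0]'

```text
time: 59.42
tool_pos: [520.8, -141.5, 115.9]
eef_rot: [[0.037, 0.999, 0.002], [0.999, -0.037, -0.001], [-0.0, 0.002, -1.0]]
ft_force: [0.1, 0.7, -7.4]
opening: 0.338
finger_force: 30.0
```

```bash
python3 b.py; cat > v.py <<'E'
from pl import *
s=arm.state(); p=s["tool_pos"]; e=np.array([np.cos(1.535),np.sin(1.535)]);n=np.array([e[1],-e[0]])
for nm in("scene","top"):
    c=arm.capture(nm); P,ok=cloud(c)
    def line(y0,y1,z0=112,z1=140):
        q=P[ok&(abs(P[...,0]-517)<18)&(P[...,1]>y0)&(P[...,1]<y1)&(P[...,2]>z0)&(P[...,2]<z1)]; return q
    q=line(-340,-245)
    if len(q)>8: print(nm,"bar",len(q),"z",np.polyfit(q[:,1]+220,q[:,2],1).round(3),"x@-220",np.polyfit(q[:,1]+220,q[:,0],1).round(3))
    q=line(-215,-185)
    if len(q): print(" tip",len(q),q.mean(0).round(1),q.min(0).round(1),q.max(0).round(1))
    d=P[...,:2]-p[:2]; u=d@e; v=d@n
    m=ok&(np.abs(u)<12)&(np.abs(v)<19)&(P[...,2]>p[2]+5)&(P[...,2]<p[2]+45); q=P[m]
    if len(q): print(" stirrup rel: n",len(q),"u",u[m].mean().round(1),"v",np.percentile(v[m],[2,50,98]).round(1),"ztop",q[:,2].max().round(1))
    uv=proj(c,[[517,-190,110]])[0].astype(int); im=c["pixels"][:,:,::-1]
    k=cv2.resize(im[uv[1]-50:uv[1]+50,uv[0]-50:uv[0]+50],(400,400),interpolation=cv2.INTER_CUBIC)
    out=k if nm=="scene" else cv2.hconcat([out,k])
t=f"pics/v{int(s['time']*10)}.png"; cv2.imwrite(t,out); print(t)
E
python3 v.py
```

```text
[ 520.0630946  -141.05124961]
115.94481454894867
t 59.4 tcp [ 520.8 -141.5  115.9] ay -0.0373 open 29.7 F [ 0.1  0.7 -7.4] grip 30.0 q [-0.33 -0.07  1.58  0.    1.63 -0.29]
 turn -0.07 then cm xyz 0.04 -0.08 -6.41 q6-> -0.23
 turn 0.0 then cm xyz 0.0 0.0 6.6 q6-> -0.23
 turn 0.0 then cm xyz -8.0 0.0 -0.0 q6-> -0.37
 turn 0.0 then cm xyz 0.0 0.0 2.3 q6-> -0.37
scene bar 188 z [5.00000e-03 1.23961e+02] x@-220 [4.00000e-02 5.17256e+02]
 tip 42 [ 517.9 -204.4  128. ] [ 514.3 -215.   118.2] [ 522.8 -197.   138.8]
 stirrup rel: n 141 u -4.1 v [-18.7  11.2  18.2] ztop 160.7
top bar 106 z [-7.00000e-03  1.22781e+02] x@-220 [3.5000e-02 5.1723e+02]
 tip 14 [ 518.  -209.2  126.2] [ 515.8 -214.7  120.8] [ 520.5 -202.8  137.2]
pics/v594.png
```

View pics/v594.png

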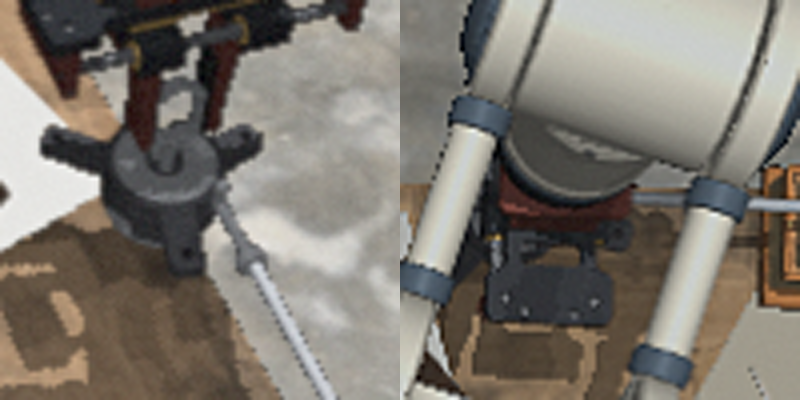

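The loaded hanger is held level with its opening facing the lever tip. In the scene crop the tip is at (222,190) and the stirrup at (185,95). I slide it on.

>>> step_arm --moves '[-0.3,-0.05,0.2,0,-0.6,0,0,0,-0.8,0,0,0,-0.8,0,0,0,-0.8,0,0,0,-0.8,0,0,0,-0.8,0,0,0,-0.8,0,0,0,-0.8,0,0,0,-0.7,0,0,0,-0.5,0,0,0,-0.2,0,0,0,0,0,0,0,0,0,0,0,0,0,0,0]'

```text
time: 60.77
tool_pos: [517.0, -219.9, 112.9]
eef_rot: [[0.037, 0.999, -0.0], [0.999, -0.037, 0.0], [0.0, -0.0, -1.0]]
ft_force: [-0.8, 0.6, -6.0]
opening: 0.336
finger_force: 30.0
```

```bash
python3 b.py;python3 v.py
```

```text
[ 520.0630946  -141.05124961]
112.85801621793883
t 60.8 tcp [ 517.  -219.9  112.9] ay -0.0368 open 29.6 F [-0.8  0.6 -6. ] grip 30.0 q [-0.46 -0.01  1.52  0.    1.62 -0.43]
 turn -0.05 then cm xyz 7.89 0.03 -6.71 q6-> -0.23
 turn 0.0 then cm xyz 0.0 0.0 6.6 q6-> -0.23
 turn 0.0 then cm xyz -8.0 0.0 -0.0 q6-> -0.37
 turn 0.0 then cm xyz 0.0 0.0 2.3 q6-> -0.37
scene bar 181 z [1.00000e-03 1.23577e+02] x@-220 [4.00000e-02 5.17295e+02]
 tip 8 [ 519.4 -212.5  121.9] [ 513.6 -214.9  113.8] [ 533.  -209.1  125.3]
 stirrup rel: n 192 u -3.6 v [-18.4  10.2  18.4] ztop 157.8
top bar 62 z [3.70000e-02 1.26717e+02] x@-220 [1.90000e-02 5.15839e+02]
pics/v607.png
```

>>> step_arm --moves '[-0.1,0,0.3,0,0,0,0.5,0,0,0,0.5,0,0,0,0.4,0,0,0,0.3,0,0,0,0.1,0,0,0,0,0,0,0,0,0,0,0,0,0]'

```text
time: 61.62
tool_pos: [517.1, -221.2, 92.1]
eef_rot: [[0.037, 0.999, 0.001], [0.999, -0.037, -0.0], [-0.0, 0.001, -1.0]]
ft_force: [0.8, 0.4, -4.0]
opening: 0.336
finger_force: 30.0
```

```bash
python3 b.py|sed -n 3p
```

```text
t 61.6 tcp [ 517.1 -221.2   92.1] ay -0.0371 open 29.6 F [ 0.8  0.4 -4. ] grip 30.0 q [-0.46  0.    1.55  0.    1.59 -0.43]
```

Force is easing. A little lower, then check before release.

>>> step_arm --moves '[0,0,0.1,0,0,0,0.05,0,0,0,0,0,0,0,0,0,0,0,0,0]'

```text
time: 62.03
tool_pos: [517.4, -221.4, 91.3]
eef_rot: [[0.037, 0.999, 0.002], [0.999, -0.037, -0.001], [-0.001, 0.002, -1.0]]
ft_force: [0.5, 1.5, 1.6]
opening: 0.337
finger_force: 30.0
```

```bash
python3 b.py|sed -n 3p; python3 v.py
```

```text
t 62.0 tcp [ 517.4 -221.4   91.3] ay -0.0371 open 29.6 F [0.5 1.5 1.6] grip 30.0 q [-0.46  0.    1.55  0.    1.58 -0.43]
scene bar 186 z [-6.00000e-03  1.22702e+02] x@-220 [4.30000e-02 5.17502e+02]
 tip 7 [ 532.6 -213.2  123.9] [ 532.  -214.8  116.7] [ 533.6 -211.1  131.5]
 stirrup rel: n 137 u -4.5 v [-18.5   9.8  18.6] ztop 136.3
top bar 60 z [3.90000e-02 1.26703e+02] x@-220 [-1.00000e-03  5.14042e+02]
 stirrup rel: n 1 u 2.9 v [11.7 11.7 11.7] ztop 103.0
pics/v620.png
```

The bar carries the load now. Release slowly and rise.

>>> step_arm --moves '[0,0,0,0,0,0,0,0,0,0,0,0,0,0,0,0,0,0,0,0,0,0,0,0]' --hand 0.5

```text
time: 62.63
tool_pos: [516.8, -221.3, 90.3]
eef_rot: [[0.037, 0.999, -0.0], [0.999, -0.037, 0.0], [0.0, -0.0, -1.0]]
ft_force: [-0.2, -0.5, -0.3]
opening: 0.503
finger_force: 0.0
```

>>> step_arm --moves '[0,0,-0.5,0,0,0,-1,0,0,0,-2,0,0,0,-3,0,0,0,-3,0,0,0,-3,0,0,0,-3,0,2,0,0,0,3,0,0,0,3,0,0,0,3,0,0,0,3,0,0,0,3,0,0,0,3,0,0,0,3,0,0,0,3,0,0,0,3,0,0,0,0,0,0,0]'

```text
time: 64.13
tool_pos: [527.4, 73.0, 246.6]
eef_rot: [[0.032, 0.999, 0.001], [0.999, -0.032, 0.002], [0.002, 0.001, -1.0]]
ft_force: [-0.5, 0.3, 0.3]
opening: 0.499
finger_force: 0.0
```

```bash
python3 b.py|sed -n 3p; sed -i 's/517,-190,110/515,-270,100/; s/-50:uv\[1\]+50,uv\[0\]-50:uv\[0\]+50/-75:uv[1]+75,uv[0]-75:uv[0]+75/' v.py; python3 v.py; cp top2.npz /tmp; python3 - <<'E'
from fit import *
for n in("scene","top"):
    c=arm.capture(n); np.savez(n+"9.npz",**c)
E
sed -i 's/(("scene0.*))/(("scene9.npz",80,92),("top9.npz",80,92))/' k.py; grep -n 'for f' k.py; python3 k.py
```

```text
t 64.1 tcp [527.4  73.  246.6] ay -0.0322 open 43.9 F [-0.5  0.3  0.3] grip 0.0 q [ 0.07 -0.09  1.37  0.    1.86  0.11]
scene bar 183 z [2.00000e-03 1.23433e+02] x@-220 [3.70000e-02 5.16908e+02]
 tip 41 [ 517.8 -204.1  127.8] [ 514.4 -213.9  120.1] [ 522.4 -196.1  137.7]
top bar 141 z [-3.00000e-03  1.22831e+02] x@-220 [3.80000e-02 5.17507e+02]
 tip 27 [ 517.8 -205.3  128.1] [ 514.9 -214.9  120.5] [ 520.9 -196.8  138.4]
pics/v641.png
3:for f,zl,zh in(("scene9.npz",80,92),("top9.npz",80,92)):
scene9.npz [np.float64(-38.0), np.float64(40.9), np.float64(-26.7), np.float64(27.4)] 649
top9.npz [np.float64(-36.9), np.float64(40.7), np.float64(-26.4), np.float64(27.6)] 491
```

View pics/v641.png

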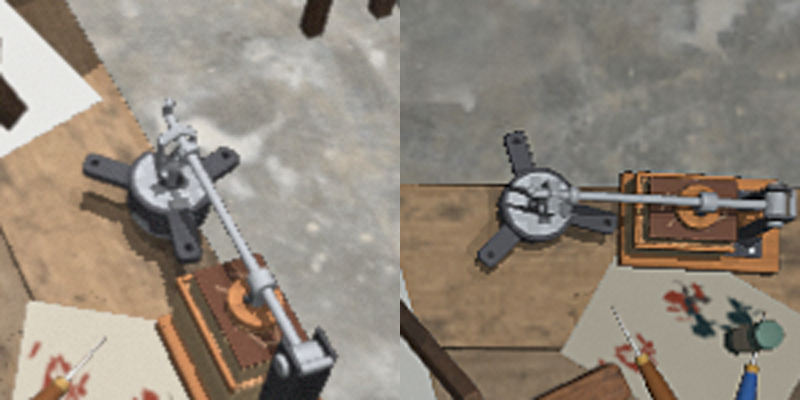

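The hanger hangs between the collar and the tip with all three weights home, and the block is square under the foot. Let it settle, then hand in.

>>> step_arm --moves '[0,0,0,0,0,0,0,0,0,0,0,0,0,0,0,0,0,0,0,0,0,0,0,0,0,0,0,0,0,0,0,0,0,0,0,0,0,0,0,0,0,0,0,0,0,0,0,0,0,0,0,0,0,0,0,0,0,0,0,0,0,0,0,0,0,0,0,0,0,0,0,0,0,0,0,0,0,0,0,0]'

```text
time: 66.0
tool_pos: [527.7, 68.5, 245.4]
eef_rot: [[0.037, 0.999, 0.0], [0.999, -0.037, 0.0], [0.0, 0.0, -1.0]]
ft_force: [-0.2, -0.1, 0.5]
opening: 0.503
finger_force: 0.0
```

```bash
python3 -c "
from cell import arm
print(arm.finish_job())"
```

```text
the job is handed in; nothing more can be done
None
```

The job is handed in at 66 s (no verdict was returned): the block is on the bed within about 1.5 mm of centre, the lever is level with its foot on it, and the hanger hangs between the collar and the tip with all three weights I found, ears about 120° apart.

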